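# Sort the paint tubes in the carrying rack by their swatches

### The arm

A 6-joint arm with a two-finger parallel gripper is mounted at the origin on the work surface. World frame = base frame: x ahead of the robot, y to its left, z up, the work surface at z = 0. Lengths are in m, angles in rad, forces in N, time in s.
With the tool pointing down it reaches from about 0.35 to 0.775 m from the base axis. Payload 5.5 kg.
Tool frame: the origin (TCP) lies at the very end of the fingers, on their centre line; the grasp point (between the pads) lies 19 mm behind it; x points along the fingers, y is the direction in which the jaws open and shut, and the axes are right-handed (so a half turn about x gives the same grasp; the last joint's range is limited). The gripper opens to 85 mm and grips with 20 to 120 N. Pads are 22 mm wide; open, the fingers measure 114 mm over their backs; the gripper's body (76 mm by 85 mm) begins 54 mm behind the grasp point. The pads swing forward as they close: fully open they stand 13 mm farther back than shut.
Start: joints at [-1.391, 0.313, 0.046, 1.304, 0, 1.431], TCP at [0.181, -0.546, 0.231] pointing down, gripper open.
Joint ranges: [-2.76, 2.76], [-0.86, 1.69], [-1.03, 1.26], [-2.2, 2.34], [-1.47, 1.5], [-3.14, 3.14]. Speed limits (rad/s): [2.57, 2.57, 3.14, 3.14, 3.14, 3.14].

### API

Orientations are given as a unit quaternion [w, x, y, z].
In Python, from workcell import env gives the robot as it stands.
- The arm moves only by the tool drive_tool, never from a script. Its argument "plan" is a list that holds one entry, the list of rows, each a list of 7 numbers: the shift along the tool's x, y, z in cm, then the turn, a rotation vector about the tool's x, y, z in degrees, then the opening, from 0 (shut) to 1 (fully open). In form: [[[tx, ty, tz, wx, wy, wz, fingers], ...]]. A call has exactly 5 rows; each row shifts and turns the commanded pose from where the row before left it, along the tool's axes as they then stand; what a row does not reach is not made up. A row lasts 1/12 s, in which the tool goes at most 41.7 mm and 7.16 degrees, less where a joint would pass 70% of its speed; a pose out of reach is approached as far as the arm can. A call with a gripper value outside its range is refused whole. The fingers move at their own pace and stop on an object; "squeeze" is the grip in N (left out, the last holds). Time passes only in rows, so rows that do not move let the fingers close, or fill a call up. It gives the time, the measured TCP pose, the force and the opening at its end, in the units of the state.
- env.get_state(): the state, without advancing time (a new reading comes with each control period).
- env.read_camera(name): name is "scene" or "top"; returns the picture (420x560x3 uint8, red, green, blue); there is no depth.
- env.camera_model(name): a dict with "camera_matrix" (3x3 intrinsics, pixels), "camera_from_world" (4x4, takes a point from world to camera coordinates). Camera axes: x right, y down, z forward; pixel columns grow to the right and rows downward; lengths in m; the calibration is good to about 2 mm. A picture is of the moment at which its call begins. camera_model takes no time and is no camera call.
- env.hand_in(): hands the job in, once; it reports no verdict.
The state is a dict: "clock": time; "joint_pos": joint angles; "qvel": joint speeds; "tau": joint torques, N m; "tcp_pos": TCP position; "orientation": TCP orientation; "wrist_force": force on the tool from outside, world axes, zero at the start; "ft_torque": the same for the moment, N m; "finger_gap": finger opening in m.
Only numpy, scipy, OpenCV 4.12 (cv2) and the standard library are available. Lean on these libraries where they do the work, as an engineer would, in place of code of your own. Each camera call takes 0.05 s, during which the arm holds its last target.

### The job

The paint tubes in the carrying rack are mixed up. Lift the hold-down bar out of its two brackets and lay it flat on the table, then change the tubes over so that each of the three lies in the cradle with the swatch of its own colour; use the empty cradle to park a tube on the way and never lay one on the table or the rack's board (a tube that is already right may stay). When they all lie properly in place, lay the bar back across them into its two brackets, square and centred, and leave the bottle of oil standing where it is.

Things in the scene. Friction and masses are not known exactly. Their poses are not given: they have to be found in the camera images.
- rack: Fixed plywood board, x -103 to +97, y -198 to +198, 18 mm thick. Four cradles at y = +-35, +-105 mm; at y = +-183 mm a post with an open steel U: 27 mm wide, floor 75 mm above the table, flared to 50 mm, lips end 100 mm up. Origin: at table height under the row's middle; x away from the robot (yaw within 0.2), y along the row. The table on the robot's side is clear for 0.2 m: room for the bar.
- bar: Hold-down bar: loose dark wooden batten, brass ends, 394 mm long (y), 22 mm wide (x), 14 mm high (z), about 0.09 kg. Origin: centre of its underside. At the start it lies in both brackets of the rack, centred, 75 mm above the table and 4 mm over the tubes, so no tube can be lifted. Grip it mid-length across its width; there the two middle tubes leave a 40 mm gap.
- tube_red: Firm red paint tube lying level: round, diameter 30 mm over 92 mm of its length, 0.09 to 0.2 kg. White, broad red band next to a small white cap. Origin: on the axis at the middle of the round part, near the balance point: grip here, across y. x runs along the tube from cap (ends at -70 mm) to flat tail (45 mm wide, ends at +88 mm); z up.
- tube_yellow: Firm yellow paint tube lying level: round, diameter 30 mm over 92 mm of its length, 0.09 to 0.2 kg. White, broad yellow band next to a small white cap. Origin: on the axis at the middle of the round part, near the balance point: grip here, across y. x runs along the tube from cap (ends at -70 mm) to flat tail (45 mm wide, ends at +88 mm); z up.
- tube_blue: Firm blue paint tube lying level: round, diameter 30 mm over 92 mm of its length, 0.09 to 0.2 kg. White, broad blue band next to a small white cap. Origin: on the axis at the middle of the round part, near the balance point: grip here, across y. x runs along the tube from cap (ends at -70 mm) to flat tail (45 mm wide, ends at +88 mm); z up.
- cradle_red: Fixed cradle, with the red swatch (54 x 28 mm tile, flat, at x = -88 mm). Two 8 mm cheeks with 90-degree V-notches at x = -34 and +34 mm, walls rising to the origin's level 21 mm either side; between the cheeks it is open to 34 mm below the origin. Origin: where a seated tube's origin lies, 56 mm above the table. x along the tube, z up.
- cradle_yellow: Fixed cradle, with the yellow swatch (54 x 28 mm tile, flat, at x = -88 mm). Two 8 mm cheeks with 90-degree V-notches at x = -34 and +34 mm, walls rising to the origin's level 21 mm either side; between the cheeks it is open to 34 mm below the origin. Origin: where a seated tube's origin lies, 56 mm above the table. x along the tube, z up.
- cradle_blue: Fixed cradle, with the blue swatch (54 x 28 mm tile, flat, at x = -88 mm). Two 8 mm cheeks with 90-degree V-notches at x = -34 and +34 mm, walls rising to the origin's level 21 mm either side; between the cheeks it is open to 34 mm below the origin. Origin: where a seated tube's origin lies, 56 mm above the table. x along the tube, z up.
- cradle_spare: Fixed cradle, empty at the start, with a bare white swatch (54 x 28 mm tile, flat, at x = -88 mm). Two 8 mm cheeks with 90-degree V-notches at x = -34 and +34 mm, walls rising to the origin's level 21 mm either side; between the cheeks it is open to 34 mm below the origin. Origin: where a seated tube's origin lies, 56 mm above the table. x along the tube, z up.
- oil_bottle: Bystander: amber glass bottle with black cap, diameter 52, height 125 mm, loose, standing on the table just beyond the rack's left (+y) end, 265 to 295 mm from the rack's middle. Origin: centre of its underside.
Things that resemble listed ones, but are neither listed nor needed, are in the scene too. Leave any pink look-alike of the tube_red alone.

How it is judged:
On the way, in this order (a step that is already met when the one before it is completed fails the run):
1. the hold-down bar is out of its brackets and lies released on the table (height (world z) of bar below 0.014 m and contact force between bar and the fingers below 0.3 N and linear speed of bar below 0.03 m/s), for 0.2 s.
2. each tube lies released in the cradle of its own colour (horizontal distance between tube_red and cradle_red below 0.012 m and z of tube_red in the frame of cradle_red between -0.006 and 0.006 m and angle between the x axis of tube_red and the x axis of cradle_red, either way round below 0.15 rad and contact force between each of tube_red, tube_yellow, tube_blue and the fingers below 0.3 N and linear speed of each of tube_red, tube_yellow, tube_blue below 0.03 m/s and horizontal distance between tube_yellow and cradle_yellow below 0.012 m and z of tube_yellow in the frame of cradle_yellow between -0.006 and 0.006 m and angle between the x axis of tube_yellow and the x axis of cradle_yellow, either way round below 0.15 rad and horizontal distance between tube_blue and cradle_blue below 0.012 m and z of tube_blue in the frame of cradle_blue between -0.006 and 0.006 m and angle between the x axis of tube_blue and the x axis of cradle_blue, either way round below 0.15 rad), for 0.2 s.
At the end, for the whole second after the job is handed in: Each tube lies in the cradle of its own colour (within 12 mm across the plan, 6 mm in height, 0.15 rad in direction, either way round), the bar lies in both brackets (within 9 mm across, 12 mm along, 5 mm in height, 0.08 rad), and all are released and at rest (all of step 2 and x of bar in the frame of rack between -0.009 and 0.009 m and y of bar in the frame of rack between -0.012 and 0.012 m and z of bar in the frame of rack between 0.07 and 0.08 m and angle between the y axis of bar and the y axis of rack, either way round below 0.08 rad and contact force between bar and the fingers below 0.3 N and linear speed of bar below 0.03 m/s); the robot touches nothing.
It fails at once if a tube is laid or dropped on the table or on the rack's board (height (world z) of any of tube_red, tube_yellow, tube_blue below 0.04 m).
It fails at once if the oil bottle is shifted by more than 30 mm or tipped (distance of oil_bottle from where it was at the start of the episode above 0.03 m or angle between oil_bottle's own z axis and vertical above 0.35 rad).
It also fails if it takes over 104 s, if anything falls off the work surface, if the arm or the gripper's body presses on something with over 40 N, if the wrist force passes 120 N, or if a joint passes its speed limit or range.

## Working session

There is one attempt and no reset: what is moved stays moved. The work goes in short steps, Python scripts to look and compute and a tool call to move; the robot and the scene stay as the last step left them, time stands still between calls to the robot, and variables do not carry over. Pictures are saved under pics/ and viewed, and the job is handed in when it is done.

Besides the shell and the picture viewer there is one more tool, called as name(argument=value, ...), one argument or row to a line, values as JSON. drive_tool: Moves the arm, as the interface text tells. Its arguments: {"type":"object","properties":{"plan":{"type":"array","items":{"type":"array","items":{"type":"array","items":{"type":"number"}}}},"squeeze":{"type":"number"}},"required":["plan"]}

```bash
ls; mkdir -p pics
python3 - <<'E'
from workcell import env
import cv2
print(env.get_state())
for n in("scene","top"):
    im=env.read_camera(n); cv2.imwrite(f"pics/{n}0.png",im[:,:,::-1])
    print(n,env.camera_model(n))
E
```

```text
pics
{'clock': 0.0, 'joint_pos': array([-1.39062490e+00,  3.13999275e-01,  4.49459517e-02,  1.30359806e+00,
        8.67735956e-06,  1.43121137e+00]), 'qvel': array([-0.00037297, -0.00075298, -0.00038821, -0.00056963,  0.00087855,
       -0.00119727]), 'tau': array([ 2.74124768e-04, -4.80630291e+01,  2.98532224e+01,  1.96036912e-02,
       -4.27125599e-05,  6.78099369e-06]), 'tcp_pos': array([ 0.18064917, -0.54533129,  0.23039601]), 'orientation': array([-0.11191411, -0.69807828, -0.11322569,  0.69809877]), 'wrist_force': array([-0.06023775,  0.16405183,  0.30787511]), 'ft_torque': array([-0.00836598,  0.03067105, -0.01776683]), 'finger_gap': 0.08535818621081019}
scene {'camera_matrix': array([[512.32530187,   0.        , 281.53949324],
       [  0.        , 512.32530187, 204.16119855],
       [  0.        ,   0.        ,   1.        ]]), 'camera_from_world': array([[ 0.12876278,  0.99166369,  0.00482508, -0.05117966],
       [ 0.54523417, -0.0667302 , -0.83562359, -0.20768087],
       [-0.82833559,  0.11022802, -0.54928129,  1.69696355],
       [ 0.        ,  0.        ,  0.        ,  1.        ]])}
top {'camera_matrix': array([[501.65693042,   0.        , 282.53808657],
       [  0.        , 501.65693042, 205.65081335],
       [  0.        ,   0.        ,   1.        ]]), 'camera_from_world': array([[-0.00502189, -0.9999588 , -0.00756141, -0.0014256 ],
       [-0.99710267,  0.0055812 , -0.07586242,  0.52524763],
       [ 0.0759015 ,  0.00715853, -0.99708962,  1.28672409],
       [ 0.        ,  0.        ,  0.        ,  1.        ]])}
```

View pics/top0.png

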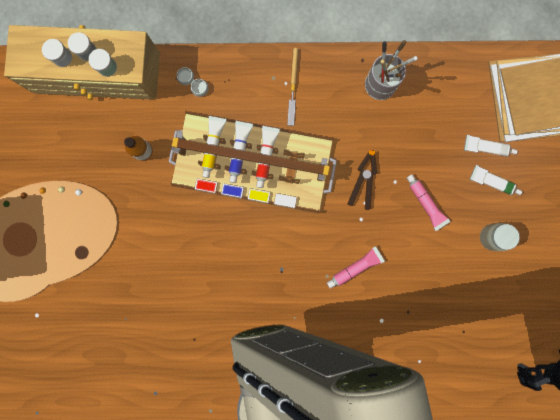

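View pics/scene0.png

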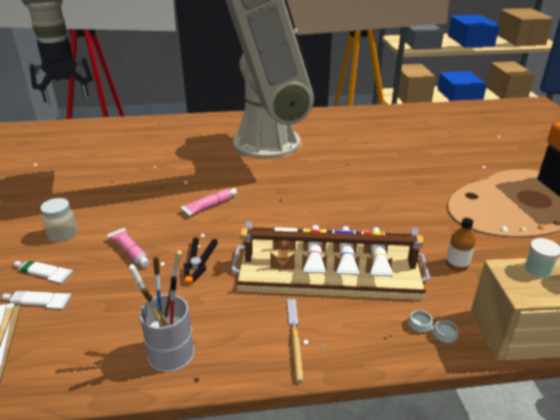

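Run:
```python
import cv2
im=cv2.imread("pics/top0.png")[100:225,160:350]
cv2.imwrite("pics/crop0.png",cv2.resize(im,None,fx=4.2,fy=4.2,interpolation=cv2.INTER_CUBIC))
im=cv2.imread("pics/scene0.png")[215:305,220:440]
cv2.imwrite("pics/crop0s.png",cv2.resize(im,None,fx=3.6,fy=3.6,interpolation=cv2.INTER_CUBIC))
```

```text
(no output)
```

View pics/crop0.png

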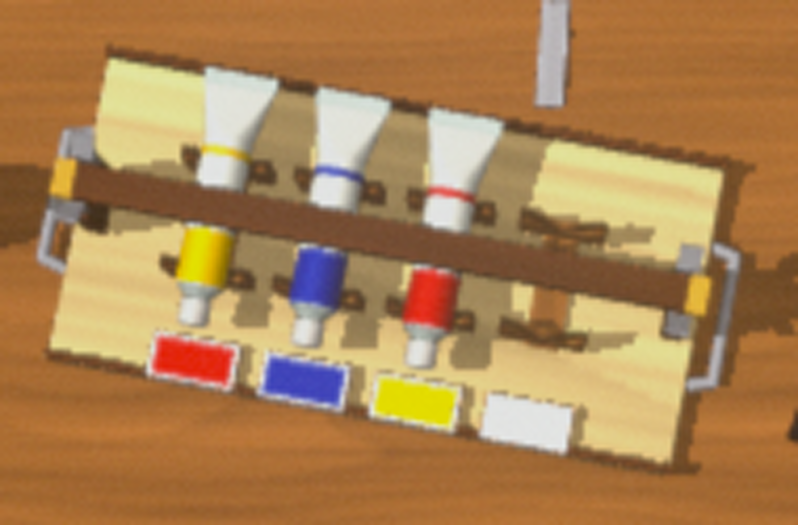

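View pics/crop0s.png

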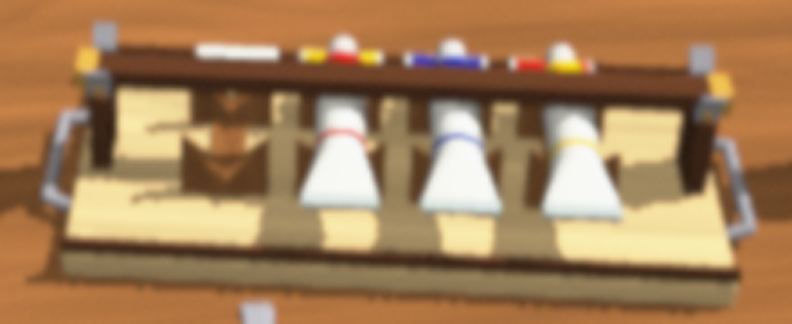

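```bash
cat > h.py <<'E'
import numpy as np, cv2
from workcell import env
from scipy.optimize import least_squares
def proj(n,P):
    c=env.camera_model(n);T=c["camera_from_world"];q=(T[:3,:3]@np.atleast_2d(P).T).T+T[:3,3]
    p=(c["camera_matrix"]@q.T).T; return p[:,:2]/p[:,2:]
def back(n,uv,z):
    c=env.camera_model(n);T=c["camera_from_world"];R=T[:3,:3]
    o=-R.T@T[:3,3]; d=R.T@np.linalg.inv(c["camera_matrix"])@np.array([uv[0],uv[1],1.])
    return o+d*(z-o[2])/d[2]
def crop(pt,f,x0,y0): return (np.array(pt,float)+.5)/f-.5+np.array([x0,y0])
def rackw(p,L):  # p=x,y,yaw
    L=np.atleast_2d(L);c,s=np.cos(p[2]),np.sin(p[2])
    return np.c_[p[0]+c*L[:,0]-s*L[:,1],p[1]+s*L[:,0]+c*L[:,1],L[:,2]]
def snap(n,name,box=None,f=1):
    im=env.read_camera(n)[:,:,::-1]
    if box: im=im[box[1]:box[3],box[0]:box[2]]
    if f!=1: im=cv2.resize(np.ascontiguousarray(im),None,fx=f,fy=f,interpolation=cv2.INTER_CUBIC)
    cv2.imwrite("pics/"+name,im)
E
python3 - <<'E'
from h import *
C=lambda *p:crop(p,4.2,160,100)
L=[[-.088,.105,.02],[-.088,.035,.02],[-.088,-.035,.02],[-.088,-.105,.02],[.097,.198,.018],[.097,-.198,.018],[-.103,.198,.018],[-.103,-.198,.018],[0,.194,.089],[0,-.194,.089]]
U=np.array([C(193,361),C(305,381),C(416,402),C(528,423),C(110,58),C(724,172),C(50,352),C(680,463),C(53,178),C(708,297)])
f=lambda p:(proj("top",rackw(p,L))-U).ravel()
r=least_squares(f,[.5,.06,-.15]);print(r.x);print(r.fun.reshape(-1,2).round(1))
S=lambda *p:crop(p,3.6,220,215)
L2=[[0,.194,.082],[0,-.194,.082],[-.088,-.105,.02],[.097,-.198,.018],[.097,.198,.018]]
U2=np.array([S(727,87),S(80,62),S(237,52),S(66,243),S(735,270)])
print((proj("scene",rackw(r.x,L2))-U2).round(1))
E
```

```text
[ 0.64501605  0.07503733 -0.18697714]
[[ 0.9  0.4]
 [ 0.5  0.4]
 [ 0.4  0.2]
 [ 0.1  0. ]
 [-0.2 -2. ]
 [ 0.8 -2.6]
 [-0.8  1.8]
 [-2.   2.6]
 [ 1.6 -0.1]
 [-1.1 -0.7]]
[[-2.3  0.9]
 [ 0.4  1. ]
 [-1.2  4.2]
 [-2.   2. ]
 [ 0.5  2.6]]
```

```bash
cat >> h.py <<'E'
from scipy.spatial.transform import Rotation as Rn
def rot(q): return Rn.from_quat([q[1],q[2],q[3],q[0]])
def goto(P,RACK,local,z,jaw,turn=True):
    """shift (cm, tool axes) and turn (deg) from the present pose to rack-local xy at TCP height z; jaw 'x' or 'y'"""
    s=env.get_state();R=rot(s["orientation"]).as_matrix()
    t=rackw(RACK,[[local[0],local[1],z]])[0]
    yaw=RACK[2]+(0 if jaw=='x' else np.pi/2)
    best=None
    for k in(0,np.pi):
        y=np.array([np.cos(yaw+k),np.sin(yaw+k),0]);x=np.array([0,0,-1.]);zz=np.cross(x,y)
        rv=Rn.from_matrix(R.T@np.c_[x,y,zz]).as_rotvec(degrees=True)
        if best is None or np.linalg.norm(rv)<np.linalg.norm(best): best=rv
        print(k, "turn",rv.round(1))
    d=R.T@(t-s["tcp_pos"])*100
    print("target",t.round(4),"tcp",s["tcp_pos"].round(4),"shift cm in present axes",d.round(2),"after best turn",(Rn.from_rotvec(best,degrees=True).as_matrix().T@d).round(2),"q6",s["joint_pos"][5].round(2),"F",s["wrist_force"].round(1),"gap",s["finger_gap"].round(4),"t",round(s["clock"],2))
E
python3 - <<'E'
from h import *
C=lambda *p:crop(p,4.2,160,100)
L=[[-.088,.105,.02],[-.088,.035,.02],[-.088,-.035,.02],[-.088,-.105,.02],[0,.197,.089],[0,-.197,.089],[.097,.198,.018],[.097,-.198,.018],[-.103,.198,.018],[-.103,-.198,.018]]
U=np.array([C(193,361),C(305,381),C(416,402),C(528,423),C(53,178),C(708,297),C(110,58),C(724,172),C(50,352),C(680,463)])
for n in(6,10):
    f=lambda p:(proj("top",rackw(p,L[:n]))-U[:n]).ravel()
    r=least_squares(f,[.5,.06,-.15]);print(r.x);print(r.fun.reshape(-1,2).round(1).tolist())
    RK=r.x
    if n==6: K=RK
print("pink ends local");
for uv in((332,284),(382,254)):
    w=back("top",uv,.015);c,s=np.cos(K[2]),np.sin(K[2]);d=w[:2]-K[:2];print(w.round(3),[c*d[0]+s*d[1],-s*d[0]+c*d[1]])
goto(None,K,[0,0],.2,'x')
im=cv2.imread("pics/top0.png")
M=cv2.resize(im[100:225,160:350],None,fx=4.2,fy=4.2,interpolation=cv2.INTER_CUBIC)
def poly(L,col,closed=True):
    p=(proj("top",rackw(K,L))-[160,100]+.5)*4.2-.5
    cv2.polylines(M,[p.round().astype(int)],closed,col,1)
poly([[-.103,-.198,.018],[.097,-.198,.018],[.097,.198,.018],[-.103,.198,.018]],(255,0,255))
poly([[-.011,-.197,.089],[.011,-.197,.089],[.011,.197,.089],[-.011,.197,.089]],(0,255,0))
for y in(.105,.035,-.035):
    poly([[-.07,y,.056],[.088,y,.056]],(0,255,255),False); 
    poly([[-.046,y-.015,.056],[.046,y-.015,.056],[.046,y+.015,.056],[-.046,y+.015,.056]],(255,255,0))
for y in(.105,.035,-.035,-.105): poly([[-.102,y-.027,.02],[-.074,y-.027,.02],[-.074,y+.027,.02],[-.102,y+.027,.02]],(0,0,0))
cv2.imwrite("pics/ov.png",M)
E
```

```text
[ 0.64503473  0.07591173 -0.18882927]
[[0.5, 0.3], [0.1, 0.4], [-0.0, 0.2], [-0.3, 0.1], [0.1, -0.5], [-0.3, -0.4]]
[ 0.64502483  0.0750434  -0.18700741]
[[0.9, 0.4], [0.5, 0.4], [0.4, 0.2], [0.1, 0.0], [0.4, -0.3], [0.1, -0.5], [-0.2, -2.0], [0.8, -2.6], [-0.8, 1.8], [-2.0, 2.6]]
pink ends local
[ 0.322 -0.131  0.015] [np.float64(-0.27846226694872156), np.float64(-0.2637413464612118)]
[ 0.398 -0.261  0.015] [np.float64(-0.17885059337466366), np.float64(-0.3775205058717698)]
0 turn [-60.9  -0.1   0.1]
3.141592653589793 turn [1.191e+02 1.000e-01 1.000e-01]Traceback (most recent call last):
  File "<stdin>", line 13, in <module>
  File "h.py", line 34, in goto
    print("target",t.round(4),"tcp",s["tcp_pos"].round(4),"shift cm in present axes",d.round(2),"after best turn",(Rn.from_rotvec(best,degrees=True).as_matrix().T@d).round(2),"q6",s["joint_pos"][5].round(2),"F",s["wrist_force"].round(1),"gap",s["finger_gap"].round(4),"t",round(s["clock"],2))
                                                                                                                                                                                                                                                   ^^^^^^^^^^^^^^^^^^^^^
AttributeError: 'float' object has no attribute 'round'
```

```bash
sed -i 's/s\["finger_gap"\].round(4)/round(s["finger_gap"],4)/' h.py
cat >> h.py <<'E'
K=np.array([.6450,.0758,-.1885])
def overlay(n,im,K,x0,y0,f):
    M=im
    def poly(L,col,closed=True):
        p=(proj(n,rackw(K,L))-[x0,y0]+.5)*f-.5
        cv2.polylines(M,[p.round().astype(int)],closed,col,1)
    poly([[-.103,-.198,.018],[.097,-.198,.018],[.097,.198,.018],[-.103,.198,.018]],(255,0,255))
    poly([[-.011,-.197,.089],[.011,-.197,.089],[.011,.197,.089],[-.011,.197,.089]],(0,255,0))
    for y in(.105,.035,-.035):
        poly([[-.07,y,.056],[.088,y,.056]],(0,255,255),False)
        poly([[-.046,y-.015,.056],[.046,y-.015,.056],[.046,y+.015,.056],[-.046,y+.015,.056]],(255,255,0))
    for y in(.105,.035,-.035,-.105): poly([[-.102,y-.027,.02],[-.074,y-.027,.02],[-.074,y+.027,.02],[-.102,y+.027,.02]],(0,0,0))
E
python3 - <<'E'
from h import *
goto(None,K,[0,0],.2,'x')
im=cv2.imread("pics/top0.png")
M=cv2.resize(im[100:225,160:350],None,fx=4.2,fy=4.2,interpolation=cv2.INTER_CUBIC)
overlay("top",M,K,160,100,4.2)
im=cv2.imread("pics/scene0.png")
N=cv2.resize(im[215:305,220:440],None,fx=3.6,fy=3.6,interpolation=cv2.INTER_CUBIC)
overlay("scene",N,K,220,215,3.6); 
cv2.imwrite("pics/ov.png",M)
cv2.imwrite("pics/ovs.png",N)
E
```

```text
0 turn [-60.9  -0.1   0.1]
3.141592653589793 turn [1.191e+02 1.000e-01 1.000e-01]
target [0.645  0.0758 0.2   ] tcp [ 0.1807 -0.5454  0.2305] shift cm in present axes [  3.14 -44.37 -63.61] after best turn [  3.05  33.97 -69.72] q6 1.43 F [ 0.2  0.9 -0.4] gap 0.0854 t 0.1
```

View pics/ov.png

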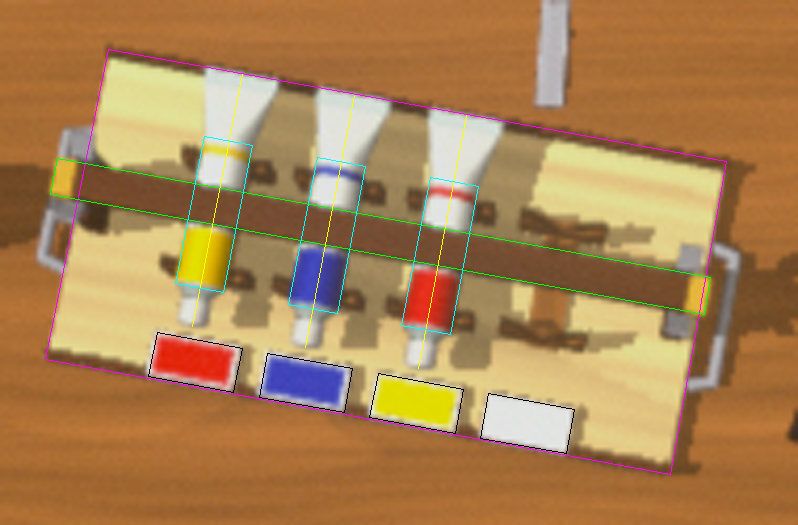

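View pics/ovs.png

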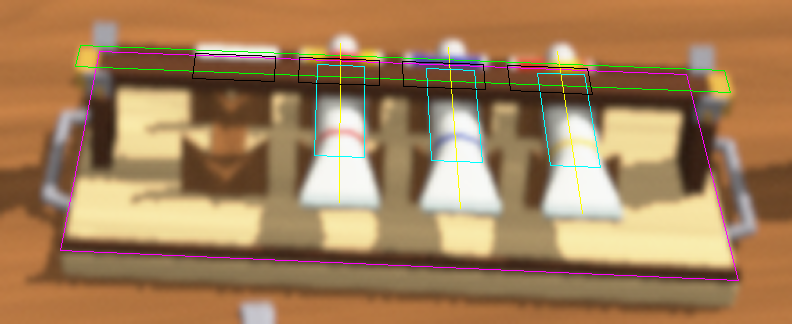

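drive_tool(
  plan=[
    [[0, -2.2, -3.15, 0, 0, 0, 1], [0, -2.2, -3.15, 0, 0, 0, 0.7], [0, -2.2, -3.15, 0, 0, 0, 0.7], [0, -2.2, -3.15, 0, 0, 0, 0.7], [0, -2.2, -3.15, 0, 0, 0, 0.7]],
  ],
  squeeze=50,
)

```text
clock: 0.52
tcp_pos: [0.2962, -0.3902, 0.2308]
orientation: [-0.112, -0.698, -0.113, 0.698]
wrist_force: [1.4, -0.6, 0.6]
finger_gap: 0.0597
```

drive_tool(
  plan=[
    [[0, -2.2, -3.15, 0, 0, 0, 0.7], [0, -2.2, -3.15, 0, 0, 0, 0.7], [0, -2.2, -3.15, 0, 0, 0, 0.7], [0, -2.2, -3.15, 0, 0, 0, 0.7], [0, -2.2, -3.15, 0, 0, 0, 0.7]],
  ],
)

```text
clock: 0.93
tcp_pos: [0.4112, -0.2361, 0.2311]
orientation: [-0.112, -0.698, -0.113, 0.698]
wrist_force: [0.5, -0.6, -1.0]
finger_gap: 0.0598
```

drive_tool(
  plan=[
    [[0, -2.2, -3.15, 0, 0, 0, 0.7], [0, -2.2, -3.15, 0, 0, 0, 0.7], [0, -2.2, -3.15, 0, 0, 0, 0.7], [0, -2.2, -3.15, 0, 0, 0, 0.7], [0, -2.2, -3.15, 0, 0, 0, 0.7]],
  ],
)

```text
clock: 1.35
tcp_pos: [0.5261, -0.0822, 0.231]
orientation: [-0.113, -0.698, -0.113, 0.698]
wrist_force: [1.2, -1.1, -0.9]
finger_gap: 0.0596
```

drive_tool(
  plan=[
    [[0, -2.2, -3.15, 0, 0, 0, 0.7], [0, -2.2, -3.15, 0, 0, 0, 0.7], [0, -2.2, -3.15, 0, 0, 0, 0.7], [0, -2.2, -3.15, 0, 0, 0, 0.7], [0, -2.2, -3.15, 0, 0, 0, 0.7]],
  ],
)

```text
clock: 1.77
tcp_pos: [0.6411, 0.0717, 0.2307]
orientation: [-0.113, -0.698, -0.113, 0.698]
wrist_force: [0.6, -0.7, 0.7]
finger_gap: 0.0596
```

drive_tool(
  plan=[
    [[0, 0, 0, -7, 0, 0, 0.6], [0, 0, 0, -7, 0, 0, 0.6], [0, 0, 0, -7, 0, 0, 0.6], [0, 0, 0, -7, 0, 0, 0.6], [0, 0, 0, -7, 0, 0, 0.6]],
  ],
)

```text
clock: 2.18
tcp_pos: [0.6402, 0.0702, 0.2304]
orientation: [-0.319, -0.63, -0.32, 0.631]
wrist_force: [0.3, 0.3, 0.3]
finger_gap: 0.0512
```

```bash
python3 -c "
from h import *
goto(None,K,[0,0],.2,'x')"
```

```text
0 turn [-25.5   0.    0.1]
3.141592653589793 turn [ 1.545e+02  1.000e-01 -1.000e-01]
target [0.645  0.0758 0.2   ] tcp [0.6402 0.0702 0.2304] shift cm in present axes [ 3.04  0.05 -0.74] after best turn [ 3.04  0.36 -0.64] q6 2.19 F [0.3 0.3 0.3] gap 0.0512 t 2.18
```

drive_tool(
  plan=[
    [[1, 0, 0, -6.4, 0, 0, 0.6], [1, 0, 0, -6.4, 0, 0, 0.6], [1, 0, 0, -6.4, 0, 0, 0.6], [1, 0, 0, -6.3, 0, 0, 0.6], [1, 0.36, -0.64, 0, 0, 0, 0.6]],
  ],
)

```text
clock: 2.6
tcp_pos: [0.6445, 0.0749, 0.1803]
orientation: [-0.449, -0.545, -0.45, 0.546]
wrist_force: [0.9, 0.4, 0.3]
finger_gap: 0.0507
```

```bash
python3 -c "
from h import *
goto(None,K,[0,0],.066,'x'); snap('scene','s1.png',(200,140,460,320),3); snap('top','t1.png',(160,80,350,225),4)"
```

```text
0 turn [-0.3  0.   0.1]
3.141592653589793 turn [ 1.797e+02  1.000e-01 -1.000e-01]
target [0.645  0.0758 0.066 ] tcp [0.6445 0.0749 0.1803] shift cm in present axes [11.43  0.05 -0.11] after best turn [11.43  0.03 -0.1 ] q6 1.76 F [0.9 0.4 0.3] gap 0.0507 t 2.6
```

View pics/s1.png

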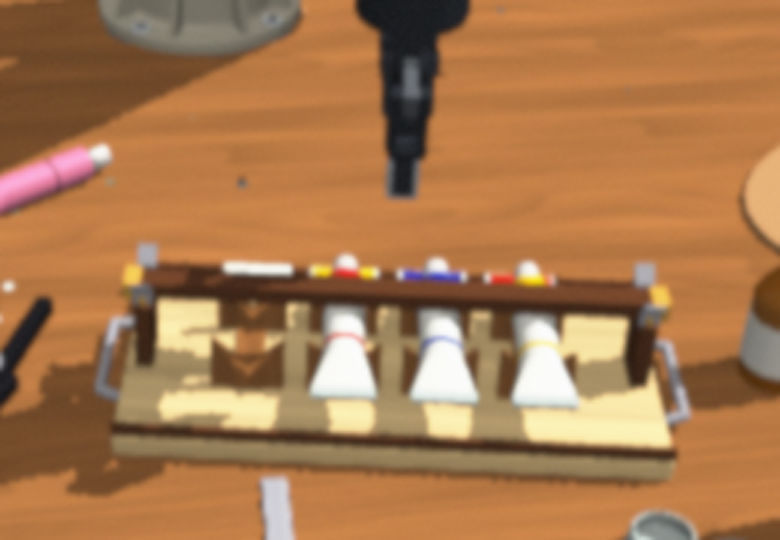

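drive_tool(
  plan=[
    [[3, 0, -0.1, 0, 0, 0, 0.6], [3, 0, 0, 0, 0, 0, 0.6], [2.5, 0, 0, 0, 0, 0, 0.6], [1.9, 0, 0, 0, 0, 0, 0.6], [1, 0, 0, 0, 0, 0, 0.6]],
  ],
)

```text
clock: 3.12
tcp_pos: [0.644, 0.0766, 0.0645]
orientation: [-0.447, -0.546, -0.449, 0.548]
wrist_force: [-0.3, -0.1, -0.8]
finger_gap: 0.051
```

```bash
python3 -c "
from h import *
goto(None,K,[0,0],.066,'x'); snap('scene','s2.png',(200,140,460,320),3); snap('top','t2.png',(160,80,350,225),4)"
```

```text
0 turn [-0.5  0.   0.2]
3.141592653589793 turn [ 1.795e+02  3.000e-01 -1.000e-01]
target [0.645  0.0758 0.066 ] tcp [0.644  0.0766 0.0645] shift cm in present axes [-0.15  0.12  0.06] after best turn [-0.15  0.12  0.06] q6 1.76 F [-0.3 -0.1 -0.8] gap 0.051 t 3.12
```

View pics/s2.png

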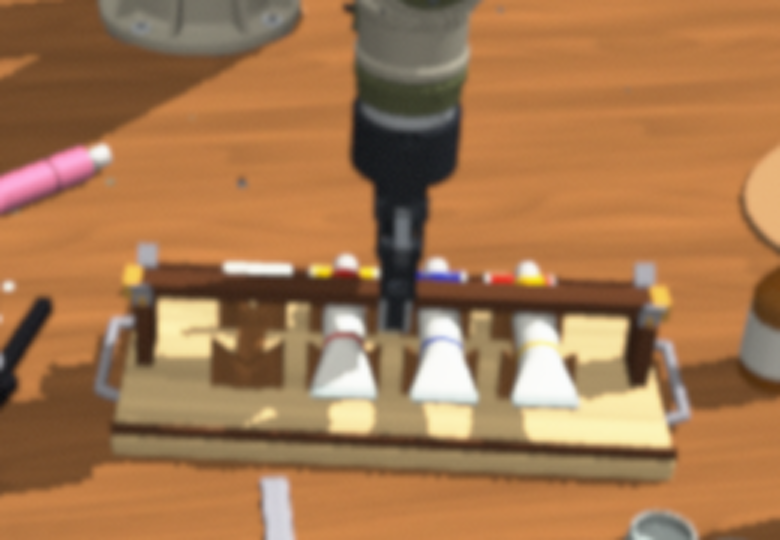

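View pics/t2.png

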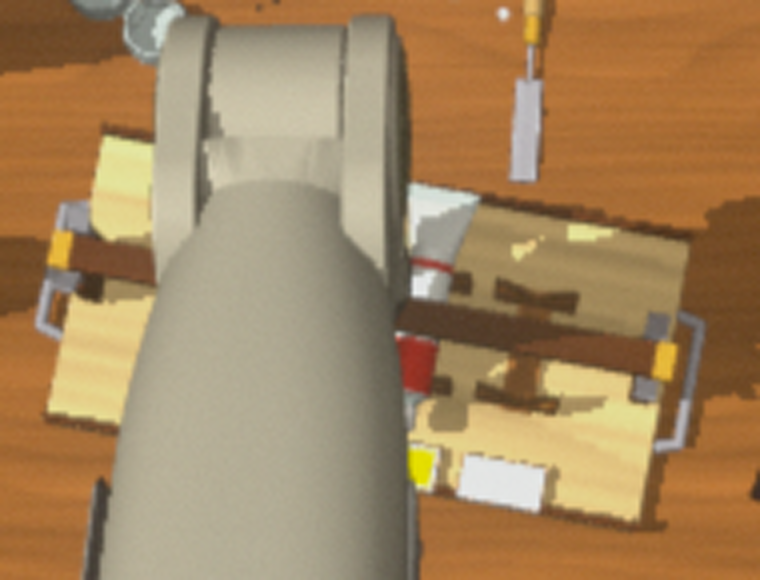

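drive_tool(
  plan=[
    [[0, 0.1, 0.06, -0.5, 0, 0, 0.5], [0, 0, 0, 0, 0, 0, 0.2], [0, 0, 0, 0, 0, 0, 0], [0, 0, 0, 0, 0, 0, 0], [0, 0, 0, 0, 0, 0, 0]],
  ],
  squeeze=50,
)

```text
clock: 3.63
tcp_pos: [0.648, 0.0756, 0.0695]
orientation: [0.452, 0.545, 0.45, -0.543]
wrist_force: [1.1, -0.2, 6.5]
finger_gap: 0.0208
```

drive_tool(
  plan=[
    [[-0.5, 0, 0, 0, 0, 0, 0], [-1, 0, 0, 0, 0, 0, 0], [-2, 0, 0, 0, 0, 0, 0], [-2, 0, 0, 0, 0, 0, 0], [-1, 0, 0, 0, 0, 0, 0]],
  ],
)

```text
clock: 4.05
tcp_pos: [0.6472, 0.0756, 0.1353]
orientation: [0.452, 0.545, 0.451, -0.544]
wrist_force: [-0.4, -0.5, -1.2]
finger_gap: 0.0207
```

```bash
python3 -c "
from h import *
goto(None,K,[-.185,0],.0115,'x'); snap('scene','s3.png',(200,140,460,320),3)"
```

```text
0 turn [ 0.1 -0.  -0.2]
3.141592653589793 turn [-179.9    0.3   -0. ]
target [0.4633 0.1105 0.0115] tcp [0.6472 0.0756 0.1353] shift cm in present axes [ 1.233e+01 -1.876e+01 -1.000e-02] after best turn [ 12.38 -18.72   0.03] q6 1.75 F [-0.4 -0.5 -1.2] gap 0.0207 t 4.05
```

View pics/s3.png

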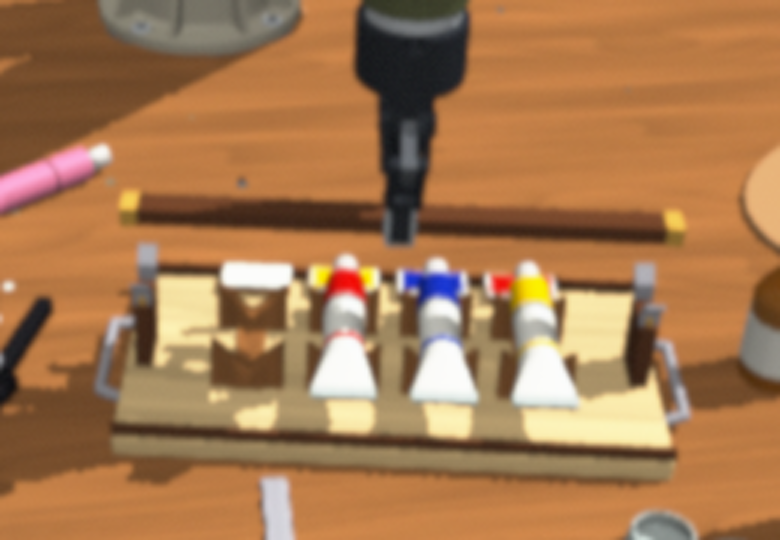

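drive_tool(
  plan=[
    [[0, -3.7, 0, 0, 0, 0, 0], [0, -4, 0, 0, 0, 0, 0], [0, -4, 0, 0, 0, 0, 0], [0, -4, 0, 0, 0, 0, 0], [0, -3, 0, 0, 0, 0, 0]],
  ],
)

```text
clock: 4.52
tcp_pos: [0.4584, 0.1106, 0.1313]
orientation: [-0.451, -0.543, -0.452, 0.545]
wrist_force: [0.6, 0.7, -0.9]
finger_gap: 0.0205
```

drive_tool(
  plan=[
    [[3, 0, 0, 0, 0, 0, 0], [3, 0, 0, 0, 0, 0, 0], [2.5, 0, 0, 0, 0, 0, 0], [1.5, 0, 0, 0, 0, 0, 0], [0.5, 0, 0, 0, 0, 0, 0]],
  ],
)

```text
clock: 4.93
tcp_pos: [0.4598, 0.1101, 0.0245]
orientation: [-0.45, -0.543, -0.452, 0.546]
wrist_force: [-0.7, -0.3, -0.9]
finger_gap: 0.0209
```

```bash
python3 -c "
from h import *
goto(None,K,[-.185,0],.0115,'x'); snap('scene','s4.png',(200,80,460,260),3)"
```

```text
0 turn [0.1 0.1 0.3]
3.141592653589793 turn [-1.799e+02 -4.000e-01  1.000e-01]
target [0.4633 0.1105 0.0115] tcp [0.4598 0.1101 0.0245] shift cm in present axes [ 1.3   0.34 -0.1 ] after best turn [ 1.3   0.33 -0.1 ] q6 1.82 F [-0.7 -0.3 -0.9] gap 0.0209 t 4.93
```

View pics/s4.png

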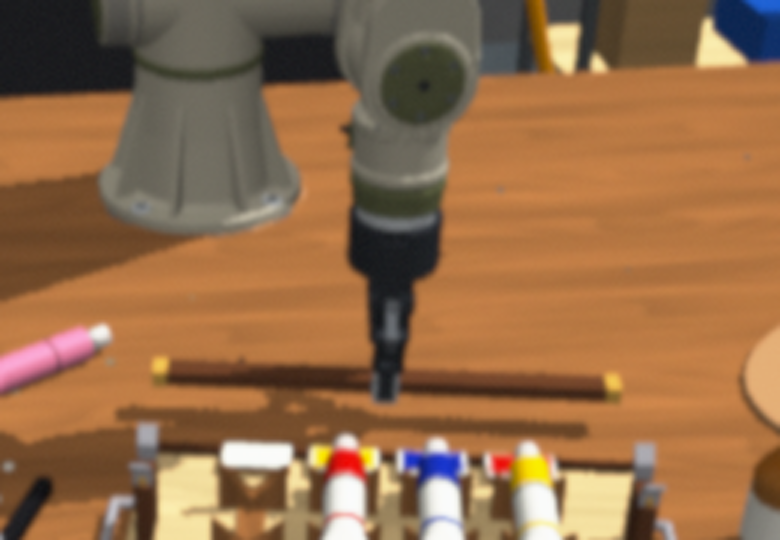

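Bar level, about 2 cm above the table. Lower gently while watching the force.

drive_tool(
  plan=[
    [[0.4, 0, 0, 0, 0, 0, 0], [0.4, 0, 0, 0, 0, 0, 0], [0.2, 0, 0, 0, 0, 0, 0], [0.1, 0, 0, 0, 0, 0, 0], [0, 0, 0, 0, 0, 0, 0]],
  ],
)

```text
clock: 5.4
tcp_pos: [0.463, 0.1103, 0.0166]
orientation: [0.452, 0.545, 0.451, -0.544]
wrist_force: [-0.6, -0.3, -1.1]
finger_gap: 0.0208
```

drive_tool(
  plan=[
    [[0.15, 0, 0, 0, 0, 0, 0], [0.1, 0, 0, 0, 0, 0, 0], [0.1, 0, 0, 0, 0, 0, 0], [0, 0, 0, 0, 0, 0, 0], [0, 0, 0, 0, 0, 0, 0]],
  ],
)

```text
clock: 5.82
tcp_pos: [0.4625, 0.1103, 0.0128]
orientation: [-0.451, -0.544, -0.451, 0.544]
wrist_force: [-0.9, -1.0, -0.9]
finger_gap: 0.0211
```

drive_tool(
  plan=[
    [[0.1, 0, 0, 0, 0, 0, 0], [0.1, 0, 0, 0, 0, 0, 0], [0, 0, 0, 0, 0, 0, 0], [0, 0, 0, 0, 0, 0, 0], [0, 0, 0, 0, 0, 0, 0]],
  ],
)

```text
clock: 6.23
tcp_pos: [0.4626, 0.1103, 0.0107]
orientation: [-0.451, -0.544, -0.451, 0.544]
wrist_force: [-0.1, 0.2, -0.1]
finger_gap: 0.0207
```

```bash
python3 -c "
from h import *
goto(None,K,[-.185,0],.0115,'x'); snap('scene','s5.png',(230,180,430,260),3.9)"
```

```text
0 turn [0.1 0.  0. ]
3.141592653589793 turn [-179.9   -0.     0. ]
target [0.4633 0.1105 0.0115] tcp [0.4626 0.1103 0.0107] shift cm in present axes [-0.08  0.07 -0.03] after best turn [-0.08  0.07 -0.03] q6 1.82 F [-0.1  0.2 -0.1] gap 0.0207 t 6.23
```

View pics/s5.png

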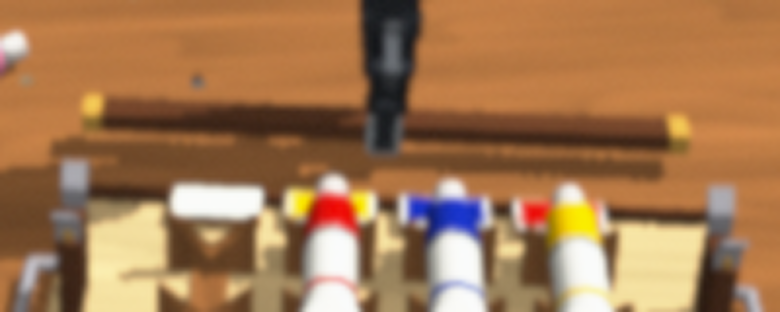

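drive_tool(
  plan=[
    [[0.2, 0, 0, 0, 0, 0, 0], [0.2, 0, 0, 0, 0, 0, 0], [0.1, 0, 0, 0, 0, 0, 0], [0, 0, 0, 0, 0, 0, 0], [0, 0, 0, 0, 0, 0, 0]],
  ],
)

```text
clock: 6.7
tcp_pos: [0.4624, 0.1103, 0.0056]
orientation: [-0.451, -0.544, -0.451, 0.544]
wrist_force: [0.4, 0.6, -0.9]
finger_gap: 0.021
```

drive_tool(
  plan=[
    [[0.1, 0, 0, 0, 0, 0, 0], [0.1, 0, 0, 0, 0, 0, 0], [0.1, 0, 0, 0, 0, 0, 0], [0, 0, 0, 0, 0, 0, 0], [0, 0, 0, 0, 0, 0, 0]],
  ],
)

```text
clock: 7.12
tcp_pos: [0.4625, 0.1102, 0.0027]
orientation: [-0.451, -0.544, -0.451, 0.544]
wrist_force: [-0.0, -0.1, -0.8]
finger_gap: 0.0209
```

```bash
python3 -c "
from h import *
goto(None,K,[-.185,0],.002,'x'); snap('scene','s6.png',(230,180,430,260),3.9)"
```

```text
0 turn [0.1 0.  0. ]
3.141592653589793 turn [-179.9   -0.     0. ]
target [0.4633 0.1105 0.002 ] tcp [0.4625 0.1102 0.0027] shift cm in present axes [ 0.07  0.07 -0.04] after best turn [ 0.07  0.07 -0.04] q6 1.82 F [-0.  -0.1 -0.8] gap 0.0209 t 7.12
```

View pics/s6.png

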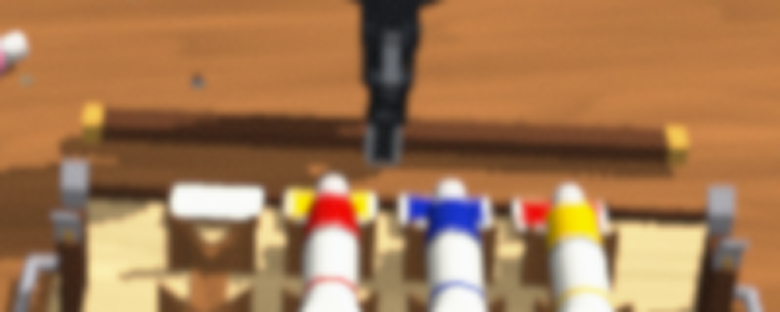

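drive_tool(
  plan=[
    [[0.1, 0, 0, 0, 0, 0, 0], [0, 0, 0, 0, 0, 0, 0], [0, 0, 0, 0, 0, 0, 0.3], [0, 0, 0, 0, 0, 0, 0.5], [0, 0, 0, 0, 0, 0, 0.6]],
  ],
)

```text
clock: 7.58
tcp_pos: [0.4627, 0.1103, 0.0019]
orientation: [0.451, 0.544, 0.451, -0.544]
wrist_force: [0.2, 0.4, 1.0]
finger_gap: 0.0488
```

drive_tool(
  plan=[
    [[0, 0, 0, 0, 0, 0, 0.6], [-1, 0, 0, 0, 0, 0, 0.6], [-3, 0, 0, 0, 0, 0, 0.6], [-4, 0, 0, 0, 0, 0, 0.6], [-4, 0, 0, 0, 0, 0, 0.6]],
  ],
)

```text
clock: 8.0
tcp_pos: [0.4612, 0.1102, 0.1223]
orientation: [-0.451, -0.544, -0.452, 0.545]
wrist_force: [1.0, 0.2, 0.4]
finger_gap: 0.0511
```

```bash
python3 -c "
from h import *
goto(None,K,[0,.105],.13,'y'); snap('scene','s7.png',(230,180,430,260),3.9)"
```

```text
0 turn [-89.9  -0.1   0.2]
3.141592653589793 turn [90.1  0.2  0.1]
target [0.6647 0.1789 0.13  ] tcp [0.4612 0.1102 0.1223] shift cm in present axes [ -0.83  18.72 -10.53] after best turn [-0.77 10.57 18.7 ] q6 1.82 F [1.  0.2 0.4] gap 0.0511 t 8.0
```

View pics/s7.png

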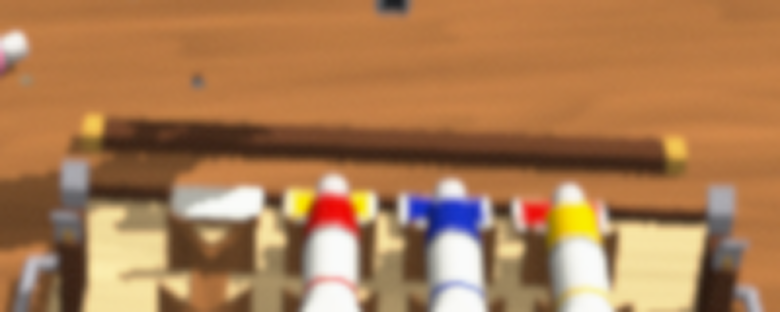

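drive_tool(
  plan=[
    [[-0.2, 3.1, -1.75, 0, 0, 0, 0.6], [-0.2, 3.1, -1.75, 0, 0, 0, 0.6], [-0.2, 3.1, -1.75, 0, 0, 0, 0.6], [-0.2, 3.1, -1.75, 0, 0, 0, 0.6], [0, 3.1, -1.75, 0, 0, 0, 0.6]],
  ],
)

```text
clock: 8.47
tcp_pos: [0.6328, 0.1682, 0.1303]
orientation: [0.452, 0.545, 0.451, -0.544]
wrist_force: [0.9, -0.9, 0.1]
finger_gap: 0.0511
```

drive_tool(
  plan=[
    [[0, 3.1, -1.75, 0, 0, 0, 0.6], [0, 0, 0, 7, 0, 0, 0.6], [0, 0, 0, 7, 0, 0, 0.6], [0, 0, 0, 7, 0, 0, 0.6], [0, 0, 0, 7, 0, 0, 0.6]],
  ],
)

```text
clock: 8.88
tcp_pos: [0.6649, 0.1791, 0.1288]
orientation: [-0.304, -0.638, -0.304, 0.639]
wrist_force: [0.5, 0.5, -0.1]
finger_gap: 0.0509
```

drive_tool(
  plan=[
    [[0, 0, 0, 7, 0, 0, 0.6], [0, 0, 0, 7, 0, 0, 0.6], [0, 0, 0, 7, 0, 0, 0.6], [0, 0, 0, 7, 0, 0, 0.6], [0, 0, 0, 7, 0, 0, 0.6]],
  ],
)

```text
clock: 9.3
tcp_pos: [0.6647, 0.179, 0.1295]
orientation: [-0.098, -0.7, -0.098, 0.7]
wrist_force: [0.3, 0.4, 0.3]
finger_gap: 0.0512
```

drive_tool(
  plan=[
    [[0, 0, 0, 7, 0, 0, 0.6], [0, 0, 0, 7, 0, 0, 0.6], [0, 0, 0, 7, 0, 0, 0.6], [0, 0, 0, 6, 0, 0, 0.6], [0, 0, 0, 0, 0, 0, 0.6]],
  ],
)

```text
clock: 9.72
tcp_pos: [0.6684, 0.0839, 0.1294]
orientation: [0.033, -0.703, -0.016, 0.71]
wrist_force: [-0.6, -0.2, -0.0]
finger_gap: 0.0509
```

```bash
python3 -c "
from h import *
goto(None,K,[0,.105],.038,'y'); snap('scene','s8.png',(200,140,460,320),3)"
```

```text
0 turn [-170.5   -5.8    1.4]
3.141592653589793 turn [9.4 0.9 3.9]
target [0.6647 0.1789 0.038 ] tcp [0.6684 0.0839 0.1294] shift cm in present axes [ 9.78 -8.83  0.51] after best turn [ 9.14 -9.26  2.15] q6 3.14 F [-0.6 -0.2 -0. ] gap 0.0509 t 9.72
```

View pics/s8.png

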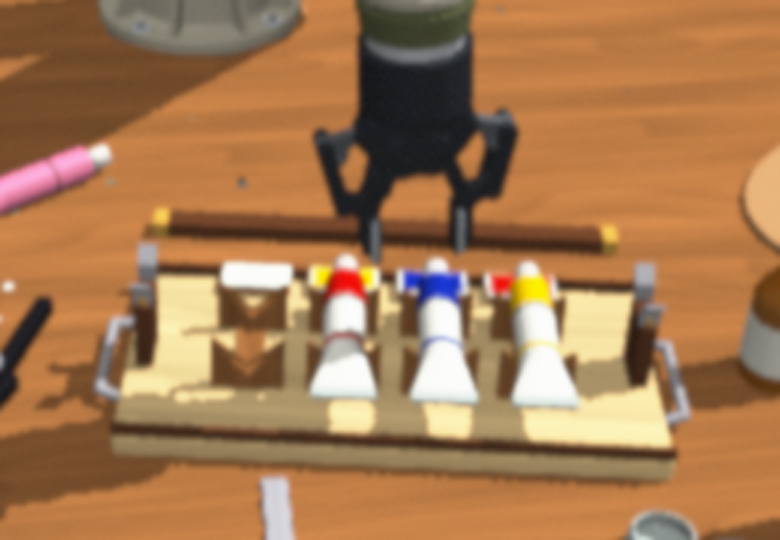

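drive_tool(
  plan=[
    [[0, 0, 0, -7.1, -0.24, 0.06, 0.6], [0, 0, 0, -7.1, -0.24, 0.06, 0.6], [0, 0, 0, -7.1, -0.24, 0.06, 0.6], [0, 0, 0, -7.1, -0.24, 0.06, 0.6], [0, 0, 0, -7.1, -0.24, 0.06, 0.6]],
  ],
)

```text
clock: 10.18
tcp_pos: [0.6679, 0.0908, 0.1296]
orientation: [-0.19, -0.671, -0.236, 0.677]
wrist_force: [0.4, -0.0, -0.8]
finger_gap: 0.0511
```

```bash
python3 -c "
from h import *
goto(None,K,[0,.105],.13,'y');print(env.get_state()['joint_pos'])"
```

```text
0 turn [-134.1   -4.7    1. ]
3.141592653589793 turn [45.8  0.8  3.8]
target [0.6647 0.1789 0.13  ] tcp [0.6679 0.0908 0.1296] shift cm in present axes [ 0.5  -7.39 -4.79] after best turn [-0.04 -8.6   1.97] q6 2.52 F [ 0.4 -0.  -0.8] gap 0.0511 t 10.18
[-0.01057651  0.56698917  0.18530417  1.21708709  0.05957989  2.51870561]
```

drive_tool(
  plan=[
    [[0, 0, 0, -7.1, -0.25, 0.05, 0.6], [0, 0, 0, -7.1, -0.25, 0.05, 0.6], [0, 0, 0, -7.1, -0.25, 0.05, 0.6], [0, 0, 0, -7.1, -0.25, 0.05, 0.6], [0, 0, 0, -7.1, -0.25, 0.05, 0.6]],
  ],
)

```text
clock: 10.6
tcp_pos: [0.6679, 0.0909, 0.1296]
orientation: [-0.389, -0.575, -0.427, 0.579]
wrist_force: [0.4, -0.2, -0.5]
finger_gap: 0.0514
```

drive_tool(
  plan=[
    [[0, 0, 0, -7.1, -0.25, 0.05, 0.6], [0, 0, 0, -7.1, -0.25, 0.05, 0.6], [0, 0, 0, -7.1, -0.25, 0.05, 0.6], [0, 0, 0, -7.1, -0.25, 0.05, 0.6], [0, 0, 0, -7.1, -0.25, 0.05, 0.6]],
  ],
)

```text
clock: 11.02
tcp_pos: [0.6679, 0.091, 0.1296]
orientation: [0.552, 0.423, 0.578, -0.427]
wrist_force: [-0.2, 0.9, 0.4]
finger_gap: 0.0514
```

drive_tool(
  plan=[
    [[0, 0, 0, -7.1, -0.25, 0.05, 0.6], [0, 0, 0, -7.1, -0.25, 0.05, 0.6], [0, 0, 0, -7.1, -0.25, 0.05, 0.6], [0, 0, 0, -7.1, -0.25, 0.05, 0.6], [0, 0, 0, 0, 0, 0, 0.6]],
  ],
)

```text
clock: 11.43
tcp_pos: [0.6678, 0.091, 0.1297]
orientation: [0.644, 0.273, 0.659, -0.276]
wrist_force: [-0.1, -0.2, 0.3]
finger_gap: 0.0509
```

```bash
python3 -c "
from h import *
goto(None,K,[0,.105],.13,'y');print(env.get_state()['joint_pos'])"
```

```text
0 turn [-34.9  -1.3   0.3]
3.141592653589793 turn [145.1   0.4   1.6]
target [0.6647 0.1789 0.13  ] tcp [0.6678 0.091  0.1297] shift cm in present axes [ 0.03  5.92 -6.51] after best turn [-0.03  8.58 -1.95] q6 0.81 F [-0.1 -0.2  0.3] gap 0.0509 t 11.43
[0.01390776 0.56514763 0.1838876  1.21103323 0.00575532 0.81084631]
```

drive_tool(
  plan=[
    [[0, 0, 0, -7, -0.25, 0.05, 0.6], [0, 0, 0, -7, -0.25, 0.05, 0.6], [0, 0, 0, -7, -0.25, 0.05, 0.6], [0, 0, 0, -7, -0.25, 0.05, 0.6], [0, 0, 0, -7, -0.25, 0.05, 0.6]],
  ],
)

```text
clock: 11.85
tcp_pos: [0.6679, 0.0906, 0.1297]
orientation: [0.704, 0.066, 0.704, -0.067]
wrist_force: [-0.6, -0.7, 0.5]
finger_gap: 0.0514
```

drive_tool(
  plan=[
    [[0, 2.6, -0.6, 0, 0, 0, 0.6], [0, 3, -0.7, 0, 0, 0, 0.6], [0, 3, -0.65, 0, 0, 0, 0.6], [0, 0, 0, 0, 0, 0, 0.6], [0, 0, 0, 0, 0, 0, 0.6]],
  ],
)

```text
clock: 12.27
tcp_pos: [0.6647, 0.1803, 0.1295]
orientation: [0.704, 0.067, 0.704, -0.068]
wrist_force: [0.3, -0.3, -0.2]
finger_gap: 0.0514
```

```bash
python3 -c "
from h import *
goto(None,K,[0,.105],.038,'y');print(env.get_state()['joint_pos']); snap('scene','s9.png',(200,140,460,320),3)
snap('top','t9.png',(160,80,350,225),4)"
```

```text
0 turn [-0.1 -0.   0.1]
3.141592653589793 turn [1.799e+02 1.000e-01 1.000e-01]
target [0.6647 0.1789 0.038 ] tcp [0.6647 0.1803 0.1295] shift cm in present axes [ 9.15 -0.12  0.03] after best turn [ 9.15 -0.14  0.02] q6 0.34 F [ 0.3 -0.3 -0.2] gap 0.0514 t 12.27
[ 1.48914609e-01  5.77251406e-01  2.04080856e-01  1.19866135e+00
 -9.67928195e-04  3.38946260e-01]
```

View pics/s9.png

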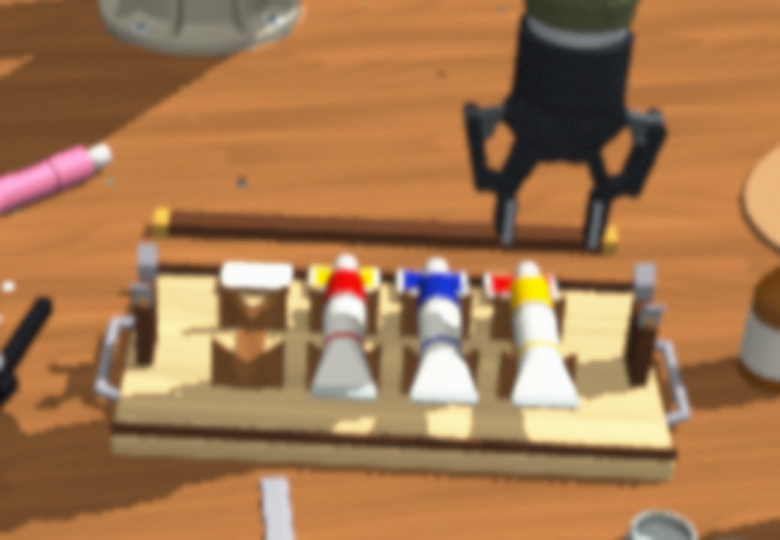

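View pics/t9.png

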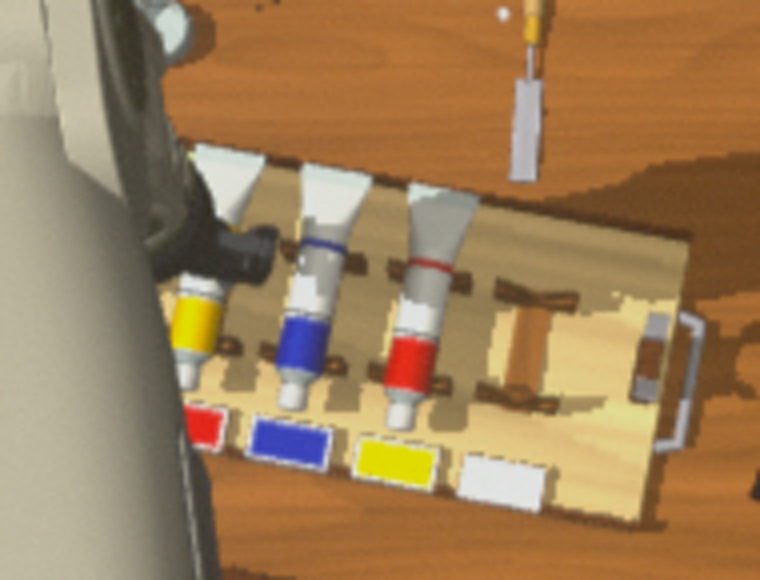

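drive_tool(
  plan=[
    [[1.5, -0.14, 0, 0, 0, 0, 0.48], [1.5, 0, 0, 0, 0, 0, 0.48], [1, 0, 0, 0, 0, 0, 0.48], [1, 0, 0, 0, 0, 0, 0.48], [0, 0, 0, 0, 0, 0, 0.48]],
  ],
)

```text
clock: 12.78
tcp_pos: [0.6635, 0.1753, 0.0771]
orientation: [0.702, 0.067, 0.705, -0.069]
wrist_force: [-0.9, 0.4, -0.0]
finger_gap: 0.0413
```

```bash
python3 -c "
from h import *
goto(None,K,[0,.105],.041,'y'); snap('scene','s10.png',(300,160,460,280),4.5)"
```

```text
0 turn [-0.2 -0.2  0.1]
3.141592653589793 turn [179.8   0.2   0.4]
target [0.6647 0.1789 0.041 ] tcp [0.6635 0.1753 0.0771] shift cm in present axes [3.61 0.38 0.06] after best turn [3.61 0.38 0.04] q6 0.33 F [-0.9  0.4 -0. ] gap 0.0413 t 12.78
```

View pics/s10.png

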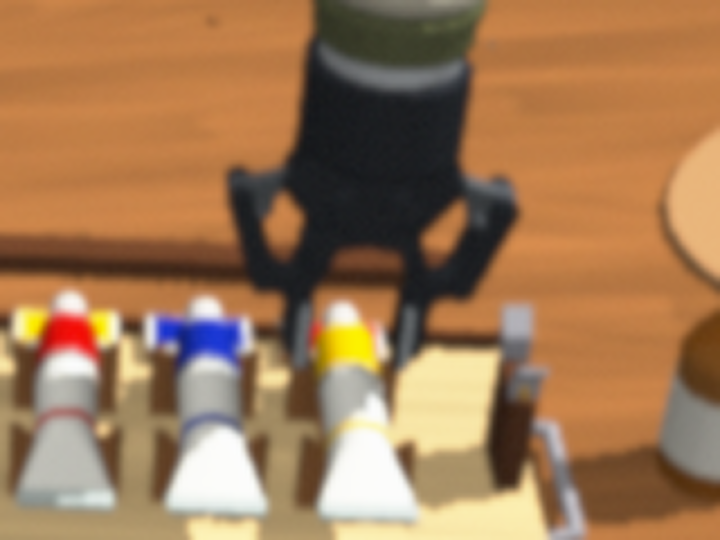

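```bash
python3 -c "
from h import *
goto(None,K,[0,.105],.041,'y')"
```

```text
0 turn [-0.2 -0.2  0.1]
3.141592653589793 turn [179.8   0.2   0.3]
target [0.6647 0.1789 0.041 ] tcp [0.664  0.1756 0.0783] shift cm in present axes [3.73 0.35 0.01] after best turn [ 3.73  0.34 -0.  ] q6 0.33 F [-0.4 -0.3  0.3] gap 0.0409 t 12.83
```

drive_tool(
  plan=[
    [[0, 0.34, 0, 0, 0, 0, 0.5], [0.7, 0, 0, 0, 0, 0, 0.5], [1, 0, 0, 0, 0, 0, 0.5], [1, 0, 0, 0, 0, 0, 0.5], [1, 0, 0, 0, 0, 0, 0.5]],
  ],
)

```text
clock: 13.25
tcp_pos: [0.6654, 0.1798, 0.0416]
orientation: [0.704, 0.067, 0.704, -0.068]
wrist_force: [0.0, 0.2, 0.0]
finger_gap: 0.0426
```

drive_tool(
  plan=[
    [[0, 0, 0, 0, 0, 0, 0.5], [0, 0, 0, 0, 0, 0, 0.3], [0, 0, 0, 0, 0, 0, 0], [0, 0, 0, 0, 0, 0, 0], [0, 0, 0, 0, 0, 0, 0]],
  ],
  squeeze=45,
)

```text
clock: 13.67
tcp_pos: [0.6659, 0.1798, 0.0431]
orientation: [0.704, 0.067, 0.704, -0.068]
wrist_force: [-0.4, 0.2, -1.6]
finger_gap: 0.0285
```

```bash
python3 -c "
from h import *
goto(None,K,[0,.105],.041,'y'); snap('scene','s11.png',(300,160,460,280),4.5)"
```

```text
0 turn [-0.1  0.   0. ]
3.141592653589793 turn [ 1.799e+02  1.000e-01 -0.000e+00]
target [0.6647 0.1789 0.041 ] tcp [0.6659 0.1798 0.0431] shift cm in present axes [ 0.21 -0.11 -0.11] after best turn [ 0.21 -0.11 -0.11] q6 0.34 F [-0.4  0.2 -1.6] gap 0.0285 t 13.67
```

View pics/s11.png

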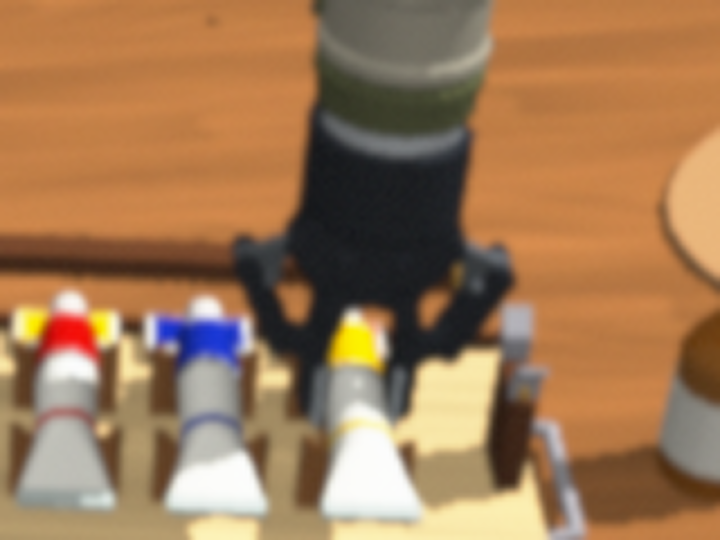

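drive_tool(
  plan=[
    [[-0.5, 0, 0, 0, 0, 0, 0], [-1.5, 0, 0, 0, 0, 0, 0], [-2.2, 0, 0, 0, 0, 0, 0], [-2.2, 0, 0, 0, 0, 0, 0], [-1, 0, 0, 0, 0, 0, 0]],
  ],
)

```text
clock: 14.13
tcp_pos: [0.6672, 0.1801, 0.1205]
orientation: [0.705, 0.067, 0.702, -0.067]
wrist_force: [0.6, -0.1, -1.2]
finger_gap: 0.0283
```

```bash
python3 -c "
from h import *
goto(None,K,[0,-.105],.041,'y'); snap('scene','s12.png',(300,140,460,260),4.5)"
```

```text
0 turn [-0.1  0.2 -0. ]
3.141592653589793 turn [179.9  -0.   -0.4]
target [ 0.6253 -0.0273  0.041 ] tcp [0.6672 0.1801 0.1205] shift cm in present axes [  7.94 -21.16  -0.2 ] after best turn [  7.95 -21.16  -0.22] q6 0.34 F [ 0.6 -0.1 -1.2] gap 0.0283 t 14.13
```

View pics/s12.png

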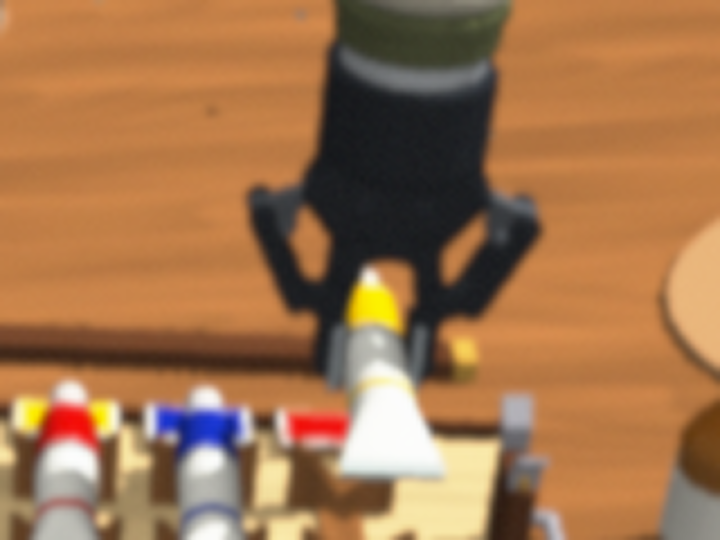

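drive_tool(
  plan=[
    [[0, -2, 0, 0, 0, 0, 0], [0, -4, 0, 0, 0, 0, 0], [0, -4, 0, 0, 0, 0, 0], [0, -4, 0, 0, 0, 0, 0], [0, -4, 0, 0, 0, 0, 0]],
  ],
)

```text
clock: 14.6
tcp_pos: [0.6304, 0.0018, 0.1161]
orientation: [0.703, 0.067, 0.704, -0.068]
wrist_force: [1.6, -0.5, -0.7]
finger_gap: 0.0283
```

drive_tool(
  plan=[
    [[0, -2, 0, 0, 0, 0, 0], [0, -1.1, -0.2, 0, 0, 0, 0], [0, 0, 0, 0, 0, 0, 0], [0, 0, 0, 0, 0, 0, 0], [0, 0, 0, 0, 0, 0, 0]],
  ],
)

```text
clock: 15.02
tcp_pos: [0.6237, -0.0257, 0.1167]
orientation: [0.704, 0.067, 0.704, -0.067]
wrist_force: [-0.3, 0.6, -0.7]
finger_gap: 0.0284
```

```bash
python3 -c "
from h import *
goto(None,K,[0,-.105],.041,'y'); snap('scene','s13.png',(220,140,380,260),4.5)
goto(None,K,[0,-.105],.041,'y');snap('top','t13.png',(160,80,350,225),4)"
```

```text
0 turn [-0.1 -0.   0. ]
3.141592653589793 turn [1.799e+02 1.000e-01 1.000e-01]
target [ 0.6253 -0.0273  0.041 ] tcp [ 0.6237 -0.0257  0.1167] shift cm in present axes [ 7.57 -0.13  0.2 ] after best turn [ 7.57 -0.13  0.19] q6 0.02 F [-0.3  0.6 -0.7] gap 0.0284 t 15.02
0 turn [-0. -0.  0.]
3.141592653589793 turn [1.8e+02 1.0e-01 0.0e+00]
target [ 0.6253 -0.0273  0.041 ] tcp [ 0.6238 -0.0254  0.1167] shift cm in present axes [ 7.57 -0.15  0.19] after best turn [ 7.57 -0.16  0.19] q6 0.02 F [-0.4 -0.3 -1.1] gap 0.0287 t 15.07
```

View pics/s13.png

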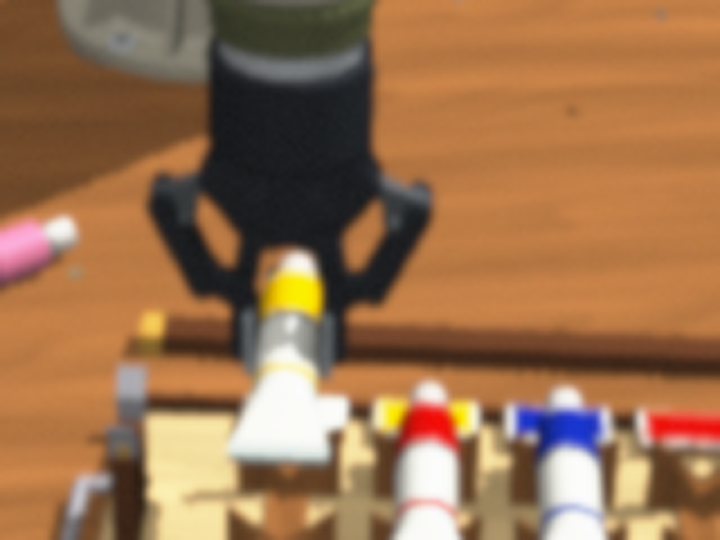

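View pics/t13.png

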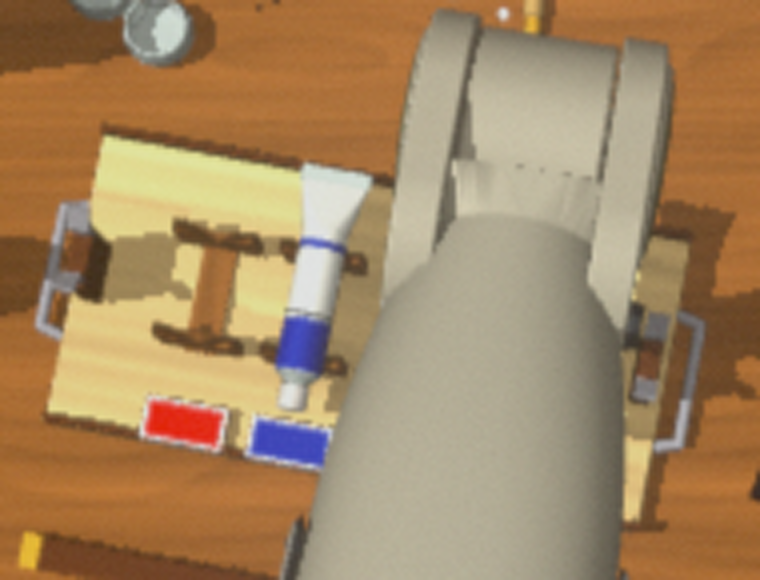

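drive_tool(
  plan=[
    [[1, -0.1, 0.25, 0, 0, 0, 0], [2, 0, 0, 0, 0, 0, 0], [2, 0, 0, 0, 0, 0, 0], [1.2, 0, 0, 0, 0, 0, 0], [0.6, 0, 0, 0, 0, 0, 0]],
  ],
)

```text
clock: 15.53
tcp_pos: [0.6243, -0.0274, 0.0459]
orientation: [0.702, 0.067, 0.705, -0.067]
wrist_force: [0.1, -0.3, -1.6]
finger_gap: 0.0284
```

drive_tool(
  plan=[
    [[0.2, 0, 0, 0, 0, 0, 0], [0.2, 0, 0, 0, 0, 0, 0], [0, 0, 0, 0, 0, 0, 0], [0, 0, 0, 0, 0, 0, 0], [0, 0, 0, 0, 0, 0, 0]],
  ],
)

```text
clock: 15.95
tcp_pos: [0.6266, -0.0286, 0.0459]
orientation: [0.704, 0.067, 0.703, -0.068]
wrist_force: [-0.0, 0.5, -1.1]
finger_gap: 0.0284
```

```bash
python3 -c "
from h import *
goto(None,K,[0,-.105],.043,'y'); snap('scene','s14.png',(220,160,380,280),4.5)
"
```

```text
0 turn [-0.1  0.1  0.1]
3.141592653589793 turn [ 1.799e+02  1.000e-01 -1.000e-01]
target [ 0.6253 -0.0273  0.043 ] tcp [ 0.6266 -0.0286  0.0459] shift cm in present axes [ 0.29  0.1  -0.15] after best turn [ 0.29  0.1  -0.14] q6 0.02 F [-0.   0.5 -1.1] gap 0.0284 t 15.95
```

View pics/s14.png

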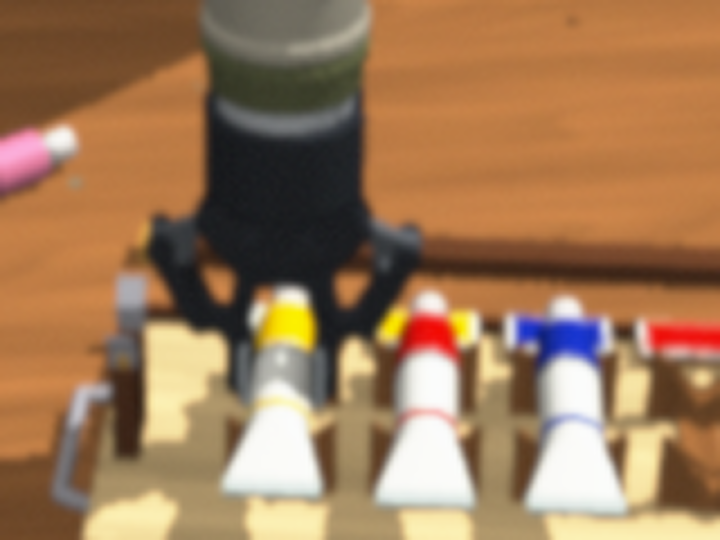

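Lower 3 mm more, shift +1.5 mm in y, and check contact.

drive_tool(
  plan=[
    [[0.1, 0.15, -0.05, 0, 0, 0, 0], [0.15, 0, 0, 0, 0, 0, 0], [0, 0, 0, 0, 0, 0, 0], [0, 0, 0, 0, 0, 0, 0], [0, 0, 0, 0, 0, 0, 0]],
  ],
)

```text
clock: 16.42
tcp_pos: [0.6255, -0.027, 0.0424]
orientation: [0.704, 0.067, 0.704, -0.068]
wrist_force: [-1.0, -0.6, -1.2]
finger_gap: 0.0284
```

drive_tool(
  plan=[
    [[0, 0, 0, 0, 0, 0, 0.38], [0, 0, 0, 0, 0, 0, 0.4], [0, 0, 0, 0, 0, 0, 0.5], [0, 0, 0, 0, 0, 0, 0.5], [0, 0, 0, 0, 0, 0, 0.5]],
  ],
)

```text
clock: 16.83
tcp_pos: [0.6257, -0.027, 0.0426]
orientation: [0.704, 0.067, 0.704, -0.068]
wrist_force: [-0.8, -0.2, -0.3]
finger_gap: 0.0428
```

drive_tool(
  plan=[
    [[-1.5, 0, 0, 0, 0, 0, 0.5], [-2.5, 0, 0, 0, 0, 0, 0.5], [-2, 0, 0, 0, 0, 0, 0.5], [-1, 0, 0, 0, 0, 0, 0.5], [0, 3.5, 0, 0, 0, 0, 0.5]],
  ],
)

```text
clock: 17.25
tcp_pos: [0.6341, 0.0027, 0.1157]
orientation: [0.705, 0.068, 0.702, -0.071]
wrist_force: [1.1, 0.4, -0.1]
finger_gap: 0.0426
```

drive_tool(
  plan=[
    [[0, 3.4, 0, 0, 0, 0, 0.5], [0, 0, 0, 0, 0, 0, 0.5], [0, 0, 0, 0, 0, 0, 0.5], [0, 0, 0, 0, 0, 0, 0.5], [0, 0, 0, 0, 0, 0, 0.5]],
  ],
)

```text
clock: 17.67
tcp_pos: [0.6384, 0.0401, 0.1119]
orientation: [0.703, 0.067, 0.704, -0.068]
wrist_force: [-0.5, -0.8, -0.4]
finger_gap: 0.0426
```

```bash
python3 -c "
from h import *
goto(None,K,[0,-.035],.042,'y'); snap('scene','s15.png',(220,160,420,290),3.8)
"
```

```text
0 turn [-0.2 -0.1  0.1]
3.141592653589793 turn [1.798e+02 1.000e-01 1.000e-01]
target [0.6384 0.0414 0.042 ] tcp [0.6384 0.0401 0.1119] shift cm in present axes [ 6.99  0.14 -0.01] after best turn [ 6.99  0.13 -0.02] q6 0.13 F [-0.5 -0.8 -0.4] gap 0.0426 t 17.67
```

View pics/s15.png

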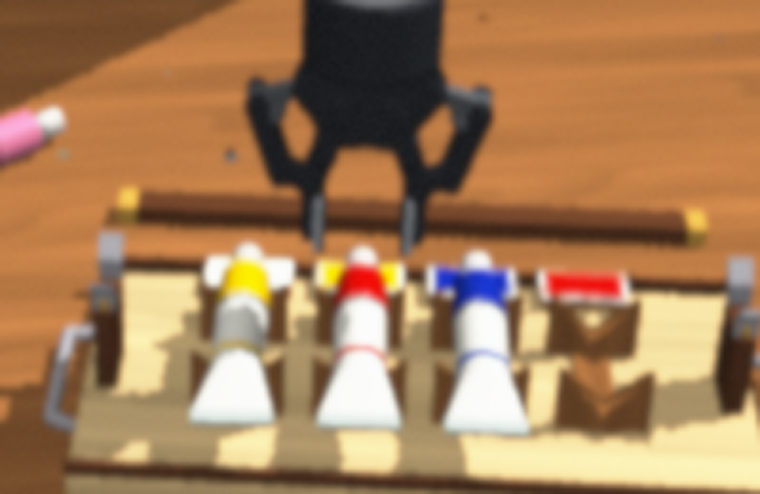

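drive_tool(
  plan=[
    [[1, 0.13, 0, 0, 0, 0, 0.5], [2, 0, 0, 0, 0, 0, 0.5], [2, 0, 0, 0, 0, 0, 0.5], [1.4, 0, 0, 0, 0, 0, 0.5], [0.6, 0, 0, 0, 0, 0, 0.5]],
  ],
)

```text
clock: 18.13
tcp_pos: [0.6369, 0.0413, 0.0391]
orientation: [0.702, 0.067, 0.706, -0.068]
wrist_force: [-0.3, 0.1, -0.5]
finger_gap: 0.0426
```

drive_tool(
  plan=[
    [[0, 0, 0, 0, 0, 0, 0.5], [0, 0, 0, 0, 0, 0, 0.3], [0, 0, 0, 0, 0, 0, 0], [0, 0, 0, 0, 0, 0, 0], [0, 0, 0, 0, 0, 0, 0]],
  ],
)

```text
clock: 18.55
tcp_pos: [0.6395, 0.042, 0.0432]
orientation: [0.704, 0.067, 0.704, -0.068]
wrist_force: [-0.2, 0.9, -1.8]
finger_gap: 0.0285
```

```bash
python3 -c "
from h import *
goto(None,K,[0,-.035],.042,'y'); snap('scene','s16.png',(220,160,420,290),3.8)
"
```

```text
0 turn [-0.1  0.1  0.1]
3.141592653589793 turn [ 1.799e+02  1.000e-01 -1.000e-01]
target [0.6384 0.0414 0.042 ] tcp [0.6395 0.042  0.0432] shift cm in present axes [ 0.12 -0.08 -0.1 ] after best turn [ 0.12 -0.08 -0.1 ] q6 0.13 F [-0.2  0.9 -1.8] gap 0.0285 t 18.55
```

View pics/s16.png

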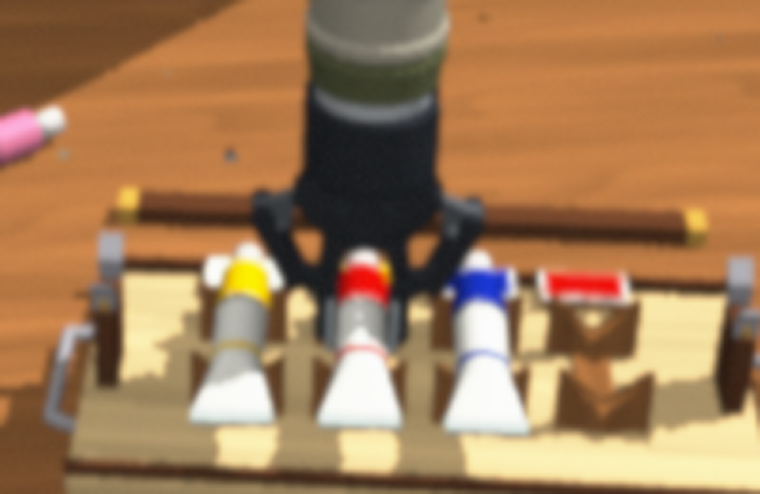

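Red is gripped. Lift 8.2 cm and carry +14 cm in y over blue.

drive_tool(
  plan=[
    [[-0.7, 0, 0, 0, 0, 0, 0], [-1.8, 0, 0, 0, 0, 0, 0], [-2.4, 0, 0, 0, 0, 0, 0], [-2.3, 0, 0, 0, 0, 0, 0], [-1, 0, 0, 0, 0, 0, 0]],
  ],
)

```text
clock: 19.02
tcp_pos: [0.6407, 0.0421, 0.1285]
orientation: [0.706, 0.067, 0.702, -0.068]
wrist_force: [0.9, 0.4, -0.8]
finger_gap: 0.0289
```

drive_tool(
  plan=[
    [[0, 2, 0, 0, 0, 0, 0], [0, 3.5, 0, 0, 0, 0, 0], [0, 4, 0, 0, 0, 0, 0], [0, 3.2, 0, 0, 0, 0, 0], [0, 1.3, 0, 0, 0, 0, 0]],
  ],
)

```text
clock: 19.43
tcp_pos: [0.6657, 0.1839, 0.1241]
orientation: [0.704, 0.066, 0.704, -0.066]
wrist_force: [-0.2, -0.2, -1.5]
finger_gap: 0.0284
```

drive_tool(
  plan=[
    [[0, 0, 0, 0, 0, 0, 0], [0, 0, 0, 0, 0, 0, 0], [0, 0, 0, 0, 0, 0, 0], [0, 0, 0, 0, 0, 0, 0], [0, 0, 0, 0, 0, 0, 0]],
  ],
)

```text
clock: 19.85
tcp_pos: [0.6655, 0.1781, 0.1243]
orientation: [0.704, 0.068, 0.704, -0.069]
wrist_force: [-0.0, -0.2, -2.1]
finger_gap: 0.0286
```

```bash
python3 -c "
from h import *
goto(None,K,[.001,.106],.0426,'y'); snap('scene','s17.png',(280,140,460,270),4)
"
```

```text
0 turn [-0.3 -0.   0.1]
3.141592653589793 turn [1.797e+02 1.000e-01 0.000e+00]
target [0.6658 0.1797 0.0426] tcp [0.6655 0.1781 0.1243] shift cm in present axes [8.17 0.18 0.  ] after best turn [ 8.17  0.17 -0.  ] q6 0.34 F [-0.  -0.2 -2.1] gap 0.0286 t 19.85
```

View pics/s17.png

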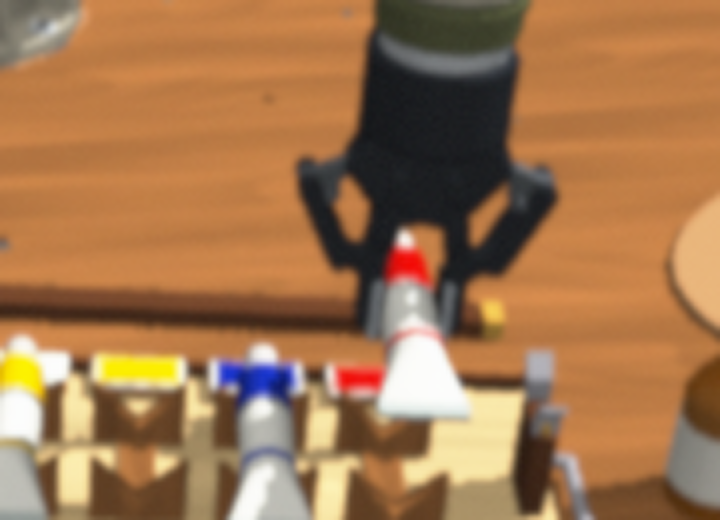

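drive_tool(
  plan=[
    [[1, 0.15, 0, -0.2, 0, 0, 0], [2, 0, 0, 0, 0, 0, 0], [2.2, 0, 0, 0, 0, 0, 0], [1.5, 0, 0, 0, 0, 0, 0], [0.8, 0, 0, 0, 0, 0, 0]],
  ],
)

```text
clock: 20.32
tcp_pos: [0.664, 0.1803, 0.0459]
orientation: [0.702, 0.066, 0.706, -0.067]
wrist_force: [-0.1, -0.6, -2.6]
finger_gap: 0.0287
```

drive_tool(
  plan=[
    [[0.3, 0, 0, 0, 0, 0, 0], [0.2, 0, 0, 0, 0, 0, 0], [0, 0, 0, 0, 0, 0, 0], [0, 0, 0, 0, 0, 0, 0], [0, 0, 0, 0, 0, 0, 0]],
  ],
)

```text
clock: 20.73
tcp_pos: [0.6671, 0.1813, 0.0455]
orientation: [0.705, 0.066, 0.703, -0.066]
wrist_force: [-0.8, -1.1, -1.4]
finger_gap: 0.0284
```

```bash
python3 -c "
from h import *
goto(None,K,[.001,.106],.0426,'y'); snap('scene','s18.png',(280,160,460,290),4)
"
```

```text
0 turn [ 0.1  0.1 -0. ]
3.141592653589793 turn [-179.9    0.     0.2]
target [0.6658 0.1797 0.0426] tcp [0.6671 0.1813 0.0455] shift cm in present axes [ 0.29 -0.17 -0.09] after best turn [ 0.29 -0.17 -0.09] q6 0.34 F [-0.8 -1.1 -1.4] gap 0.0284 t 20.73
```

View pics/s18.png

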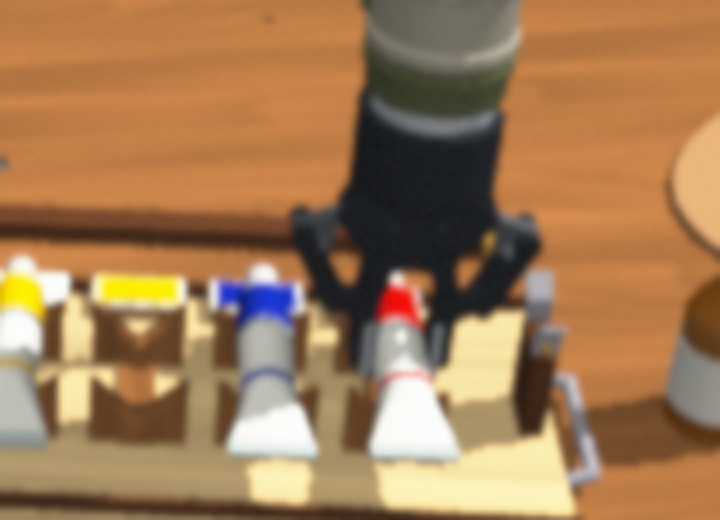

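drive_tool(
  plan=[
    [[0.1, -0.15, -0.05, 0, 0, 0, 0], [0.15, 0, 0, 0, 0, 0, 0], [0, 0, 0, 0, 0, 0, 0], [0, 0, 0, 0, 0, 0, 0], [0, 0, 0, 0, 0, 0, 0]],
  ],
)

```text
clock: 21.2
tcp_pos: [0.6656, 0.1794, 0.0429]
orientation: [0.704, 0.066, 0.704, -0.067]
wrist_force: [-1.6, -1.3, 6.3]
finger_gap: 0.0286
```

drive_tool(
  plan=[
    [[0, 0, 0, 0, 0, 0, 0.38], [0, 0, 0, 0, 0, 0, 0.4], [0, 0, 0, 0, 0, 0, 0.5], [0, 0, 0, 0, 0, 0, 0.5], [0, 0, 0, 0, 0, 0, 0.5]],
  ],
)

```text
clock: 21.62
tcp_pos: [0.6649, 0.1797, 0.0414]
orientation: [0.704, 0.066, 0.704, -0.067]
wrist_force: [0.0, 0.3, 0.3]
finger_gap: 0.0425
```

drive_tool(
  plan=[
    [[-1.5, 0, 0, 0, 0, 0, 0.5], [-2.5, 0, 0, 0, 0, 0, 0.5], [-2.5, 0, 0, 0, 0, 0, 0.5], [-1.5, 0, 0, 0, 0, 0, 0.5], [0, -3, 0, 0, 0, 0, 0.5]],
  ],
)

```text
clock: 22.03
tcp_pos: [0.6625, 0.1545, 0.1262]
orientation: [0.707, 0.065, 0.701, -0.063]
wrist_force: [1.0, -0.9, 0.3]
finger_gap: 0.0429
```

drive_tool(
  plan=[
    [[0, -4, 0, 0, 0, 0, 0.5], [0, -4, 0, 0, 0, 0, 0.5], [0, -4, 0, 0, 0, 0, 0.5], [0, -4, 0, 0, 0, 0, 0.5], [0, -2, 0, 0, 0, 0, 0.5]],
  ],
)

```text
clock: 22.45
tcp_pos: [0.625, -0.0306, 0.122]
orientation: [0.704, 0.066, 0.704, -0.068]
wrist_force: [0.4, -0.1, -0.4]
finger_gap: 0.0427
```

drive_tool(
  plan=[
    [[0, 0, 0, 0, 0, 0, 0.5], [0, 0, 0, 0, 0, 0, 0.5], [0, 0, 0, 0, 0, 0, 0.5], [0, 0, 0, 0, 0, 0, 0.5], [0, 0, 0, 0, 0, 0, 0.5]],
  ],
)

```text
clock: 22.87
tcp_pos: [0.6261, -0.0252, 0.1219]
orientation: [0.704, 0.065, 0.704, -0.066]
wrist_force: [-0.3, 0.5, -0.1]
finger_gap: 0.0429
```

```bash
python3 -c "
from h import *
goto(None,K,[.0,-.105],.042,'y'); snap('scene','s19.png',(220,160,420,290),3.8)
"
```

```text
0 turn [ 0.2 -0.   0.1]
3.141592653589793 turn [-1.798e+02 -1.000e-01 -0.000e+00]
target [ 0.6253 -0.0273  0.042 ] tcp [ 0.6261 -0.0252  0.1219] shift cm in present axes [ 7.99 -0.22 -0.03] after best turn [ 7.99 -0.23 -0.04] q6 0.02 F [-0.3  0.5 -0.1] gap 0.0429 t 22.87
```

View pics/s19.png

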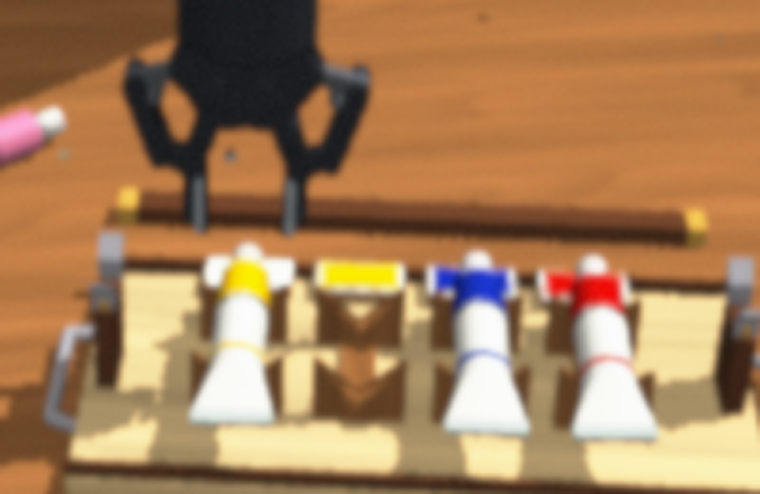

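Red lies in its own cradle. Now back to yellow in the spare cradle.

drive_tool(
  plan=[
    [[1.4, -0.2, 0, 0.2, 0, 0, 0.5], [2.4, 0, 0, 0, 0, 0, 0.5], [2.2, 0, 0, 0, 0, 0, 0.5], [1.4, 0, 0, 0, 0, 0, 0.5], [0.6, 0, 0, 0, 0, 0, 0.5]],
  ],
)

```text
clock: 23.33
tcp_pos: [0.6238, -0.0274, 0.0393]
orientation: [0.702, 0.067, 0.706, -0.067]
wrist_force: [-0.7, 0.5, 0.2]
finger_gap: 0.0428
```

drive_tool(
  plan=[
    [[0, 0, 0, 0, 0, 0, 0.5], [0, 0, 0, 0, 0, 0, 0.3], [0, 0, 0, 0, 0, 0, 0], [0, 0, 0, 0, 0, 0, 0], [0, 0, 0, 0, 0, 0, 0]],
  ],
)

```text
clock: 23.75
tcp_pos: [0.6264, -0.028, 0.0432]
orientation: [0.705, 0.067, 0.703, -0.067]
wrist_force: [0.1, 4.0, 1.9]
finger_gap: 0.0287
```

drive_tool(
  plan=[
    [[-0.7, 0, 0, 0, 0, 0, 0], [-1.8, 0, 0, 0, 0, 0, 0], [-2.2, 0, 0, 0, 0, 0, 0], [-1.6, 0, 0, 0, 0, 0, 0], [-0.7, 0, 0, 0, 0, 0, 0]],
  ],
)

```text
clock: 24.17
tcp_pos: [0.6271, -0.0296, 0.1154]
orientation: [0.705, 0.067, 0.702, -0.069]
wrist_force: [-0.3, 0.1, -1.0]
finger_gap: 0.0281
```

drive_tool(
  plan=[
    [[0, 1.5, 0, 0, 0, 0, 0], [0, 2.5, 0, 0, 0, 0, 0], [0, 2, 0, 0, 0, 0, 0], [0, 1, 0, 0, 0, 0, 0], [0, 0, 0, 0, 0, 0, 0]],
  ],
)

```text
clock: 24.58
tcp_pos: [0.6385, 0.0424, 0.111]
orientation: [0.703, 0.066, 0.705, -0.067]
wrist_force: [-0.2, -0.4, -1.3]
finger_gap: 0.0285
```

```bash
python3 -c "
from h import *
snap('scene','s20.png',(220,140,420,270),3.8)
goto(None,K,[.001,-.034],.0426,'y'); 
"
```

```text
0 turn [-0.  -0.1  0.1]
3.141592653589793 turn [1.8e+02 2.0e-01 1.0e-01]
target [0.6396 0.0422 0.0426] tcp [0.6384 0.0411 0.1111] shift cm in present axes [6.85 0.15 0.11] after best turn [6.85 0.14 0.1 ] q6 0.13 F [-0.1 -0.1 -0.7] gap 0.0284 t 24.63
```

View pics/s20.png

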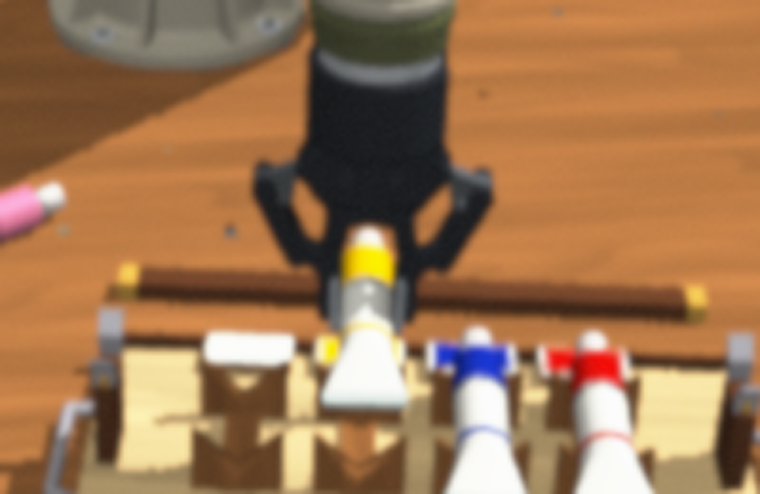

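drive_tool(
  plan=[
    [[1, 0.05, 0, 0, 0, 0, 0], [1.8, 0, 0, 0, 0, 0, 0], [1.8, 0, 0, 0, 0, 0, 0], [1.2, 0, 0, 0, 0, 0, 0], [0.6, 0, 0, 0, 0, 0, 0]],
  ],
)

```text
clock: 25.05
tcp_pos: [0.6369, 0.0394, 0.0449]
orientation: [0.702, 0.067, 0.706, -0.069]
wrist_force: [-3.9, 3.8, 20.7]
finger_gap: 0.0285
```

drive_tool(
  plan=[
    [[0.2, 0, 0, 0, 0, 0, 0], [0, 0, 0, 0, 0, 0, 0], [0, 0, 0, 0, 0, 0, 0], [0, 0, 0, 0, 0, 0, 0], [0, 0, 0, 0, 0, 0, 0]],
  ],
)

```text
clock: 25.47
tcp_pos: [0.6394, 0.0402, 0.0464]
orientation: [0.704, 0.067, 0.704, -0.068]
wrist_force: [0.1, -0.5, -1.4]
finger_gap: 0.0286
```

```bash
python3 -c "
from h import *
goto(None,K,[.001,-.0355],.0426,'y'); 
"
```

```text
0 turn [-0.2  0.   0.1]
3.141592653589793 turn [ 1.798e+02  1.000e-01 -1.000e-01]
target [0.6393 0.0407 0.0426] tcp [0.6394 0.0402 0.0464] shift cm in present axes [ 0.38  0.06 -0.02] after best turn [ 0.38  0.05 -0.02] q6 0.13 F [ 0.1 -0.5 -1.4] gap 0.0286 t 25.47
```

drive_tool(
  plan=[
    [[0.1, 0.05, 0, 0, 0, 0, 0], [0.1, 0, 0, 0, 0, 0, 0], [0.1, 0, 0, 0, 0, 0, 0], [0, 0, 0, 0, 0, 0, 0], [0, 0, 0, 0, 0, 0, 0]],
  ],
)

```text
clock: 25.88
tcp_pos: [0.6392, 0.0412, 0.043]
orientation: [0.704, 0.067, 0.704, -0.068]
wrist_force: [-0.3, 0.5, 0.5]
finger_gap: 0.0286
```

```bash
python3 -c "
from h import *
goto(None,K,[.001,-.0355],.0426,'y');  snap('scene','s21.png',(220,160,420,290),3.8)
"
```

```text
0 turn [-0.1  0.   0.1]
3.141592653589793 turn [ 1.799e+02  1.000e-01 -0.000e+00]
target [0.6393 0.0407 0.0426] tcp [0.6392 0.0412 0.043 ] shift cm in present axes [ 0.04 -0.04  0.02] after best turn [ 0.04 -0.04  0.02] q6 0.13 F [-0.3  0.5  0.5] gap 0.0286 t 25.88
```

View pics/s21.png

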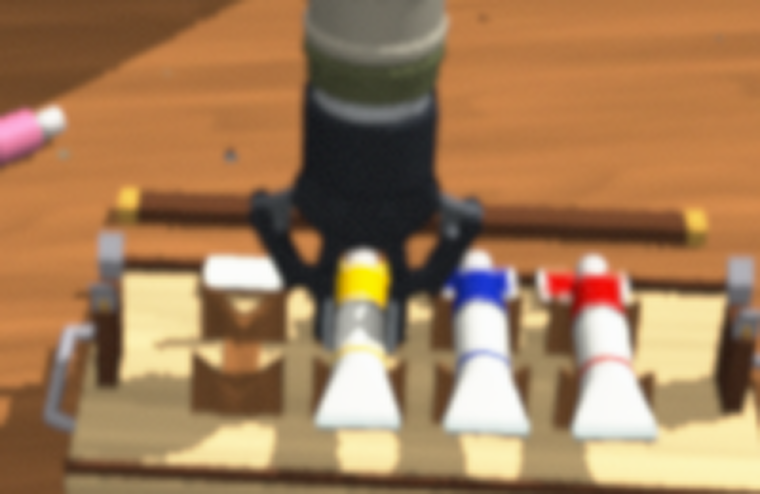

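Yellow is seated; release, rise, and move off for a view.

drive_tool(
  plan=[
    [[0, 0, 0, 0, 0, 0, 0.38], [0, 0, 0, 0, 0, 0, 0.4], [0, 0, 0, 0, 0, 0, 0.5], [0, 0, 0, 0, 0, 0, 0.5], [0, 0, 0, 0, 0, 0, 0.5]],
  ],
)

```text
clock: 26.35
tcp_pos: [0.639, 0.041, 0.0429]
orientation: [0.704, 0.067, 0.704, -0.068]
wrist_force: [0.8, 0.6, 1.5]
finger_gap: 0.0423
```

drive_tool(
  plan=[
    [[-1.5, 0, 0, 0, 0, 0, 0.5], [-2.5, 0, 0, 0, 0, 0, 0.5], [-2.5, 0, 0, 0, 0, 0, 0.5], [-2.5, 0, 0, 0, 0, 0, 0.5], [-2.5, 0, 0, 0, 0, 0, 0.5]],
  ],
)

```text
clock: 26.77
tcp_pos: [0.6388, 0.0411, 0.159]
orientation: [0.704, 0.067, 0.704, -0.068]
wrist_force: [0.5, -0.2, 0.6]
finger_gap: 0.0429
```

```bash
python3 -c "
from h import *
goto(None,K,[-.185,0],.1,'x');print(env.get_state()['joint_pos'].round(2))"
```

```text
0 turn [89.8  0.   0.1]
3.141592653589793 turn [-90.2  -0.1   0. ]
target [0.4633 0.1105 0.1   ] tcp [0.6388 0.0411 0.159 ] shift cm in present axes [  5.9    3.48 -18.55] after best turn [  5.9  -18.55  -3.52] q6 0.13 F [ 0.5 -0.2  0.6] gap 0.0429 t 26.77
[-0.06  0.47  0.1   1.2  -0.    0.13]
```

drive_tool(
  plan=[
    [[0, 0.7, -3.7, 0, 0, 0, 0.6], [0, 0.7, -3.7, 0, 0, 0, 0.6], [0, 0.7, -3.7, 0, 0, 0, 0.6], [0, 0.7, -3.7, 0, 0, 0, 0.6], [0, 0.7, -3.7, 0, 0, 0, 0.6]],
  ],
)

```text
clock: 27.18
tcp_pos: [0.4624, 0.111, 0.1579]
orientation: [0.704, 0.067, 0.704, -0.068]
wrist_force: [0.1, 0.9, 0.2]
finger_gap: 0.0515
```

drive_tool(
  plan=[
    [[0.5, 0, 0, 6.9, 0, 0, 0.6], [0.5, 0, 0, 6.9, 0, 0, 0.6], [0.5, 0, 0, 6.9, 0, 0, 0.6], [0.5, 0, 0, 6.9, 0, 0, 0.6], [0.5, 0, 0, 6.9, 0, 0, 0.6]],
  ],
)

```text
clock: 27.6
tcp_pos: [0.464, 0.1107, 0.133]
orientation: [0.652, 0.275, 0.651, -0.275]
wrist_force: [0.2, 0.3, 0.1]
finger_gap: 0.0508
```

drive_tool(
  plan=[
    [[0.5, 0, 0, 6.9, 0, 0, 0.6], [0.5, 0, 0, 6.9, 0, 0, 0.6], [0.5, 0, 0, 6.9, 0, 0, 0.6], [0.5, 0, 0, 6.9, 0, 0, 0.6], [0.5, 0, 0, 6.9, 0, 0, 0.6]],
  ],
)

```text
clock: 28.02
tcp_pos: [0.4641, 0.1105, 0.1078]
orientation: [0.541, 0.456, 0.54, -0.456]
wrist_force: [0.3, 0.4, 0.7]
finger_gap: 0.0514
```

drive_tool(
  plan=[
    [[0.5, 0, 0, 6.9, 0, 0, 0.6], [0.5, 0, 0, 6.9, 0, 0, 0.6], [0.5, 0, 0, 6.9, 0, 0, 0.6], [0, 0, 0, 0, 0, 0, 0.6], [0, 0, 0, 0, 0, 0, 0.6]],
  ],
)

```text
clock: 28.43
tcp_pos: [0.4638, 0.1105, 0.0928]
orientation: [-0.452, -0.543, -0.452, 0.544]
wrist_force: [-1.1, -0.4, -0.1]
finger_gap: 0.0512
```

```bash
python3 -c "
from h import *
goto(None,K,[-.185,0],.01,'x');print(env.get_state()['joint_pos'].round(2))
snap('scene','s22.png',(220,160,420,290),3.8)
snap('top','t22.png',(140,100,340,245),3.9)
im=cv2.imread('pics/t22.png');overlay('top',im,K,140,100,3.9);cv2.imwrite('pics/t22o.png',im)"
```

```text
0 turn [0.3 0.1 0. ]
3.141592653589793 turn [-1.797e+02 -1.000e-01  1.000e-01]
target [0.4633 0.1105 0.01  ] tcp [0.4638 0.1105 0.0928] shift cm in present axes [ 8.29 -0.04  0.  ] after best turn [ 8.28 -0.05  0.01] q6 1.82 F [-1.1 -0.4 -0.1] gap 0.0512 t 28.43
[ 0.07  0.22 -0.44  0.92 -0.    1.82]
```

View pics/s22.png

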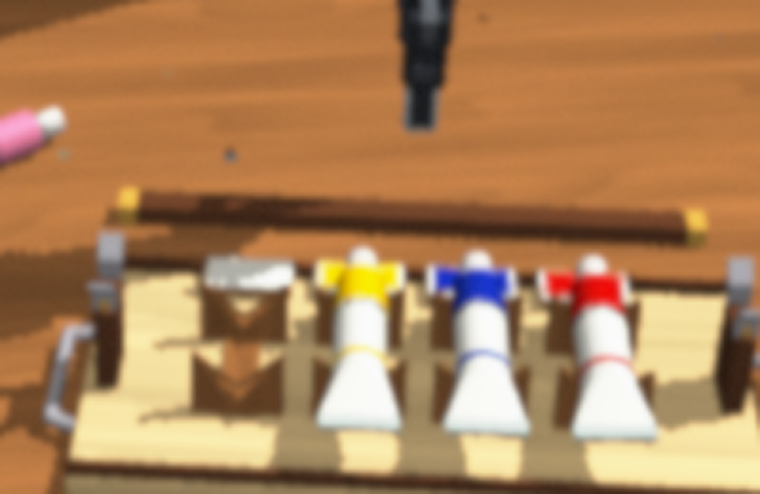

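View pics/t22.png

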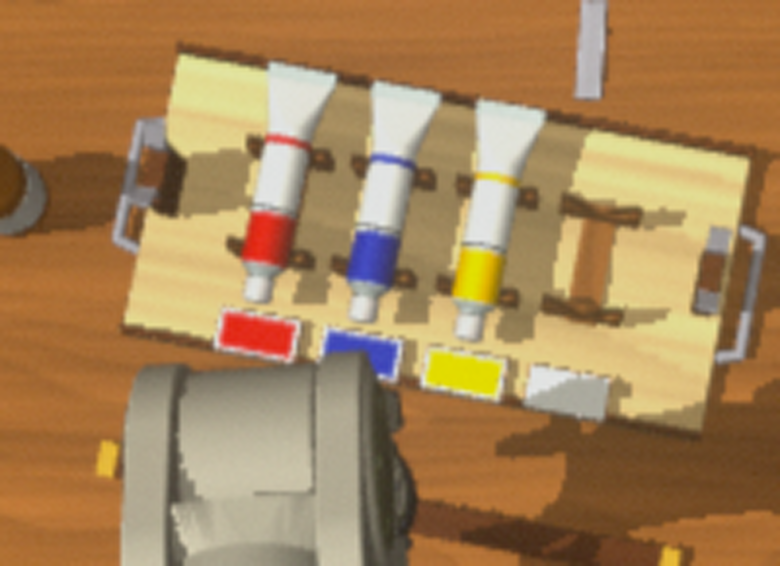

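View pics/t22o.png

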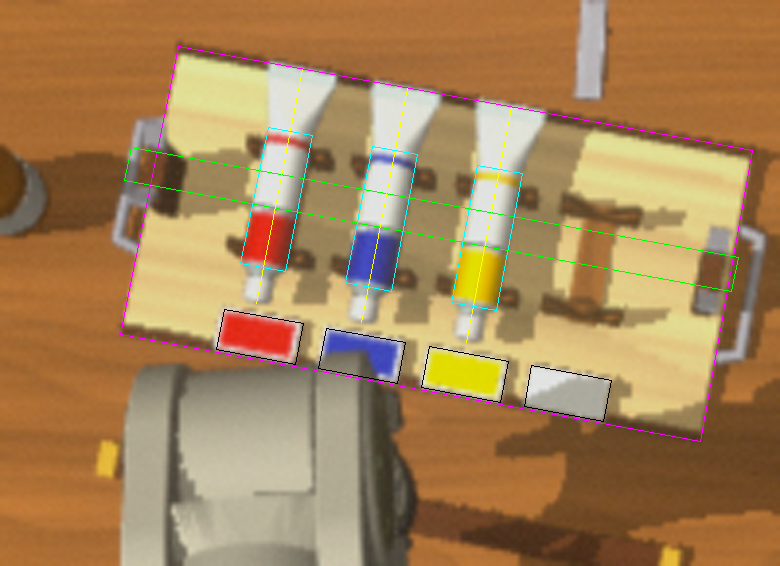

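```bash
python3 -c "
from h import *
a=back('top',crop((108,460),3.9,140,100),.014);b=back('top',crop((672,559),3.9,140,100),.014)
m=(a+b)/2;d=a-b;print(a,b,np.linalg.norm(d),m,np.arctan2(-d[0],d[1]))
c,s=np.cos(K[2]),np.sin(K[2]);e=m[:2]-K[:2];print('local',c*e[0]+s*e[1],-s*e[0]+c*e[1])
"
```

```text
[0.49607921 0.29744757 0.014     ] [ 0.42794316 -0.08013952  0.014     ] 0.38368546646865037 [0.46201119 0.10865402 0.014     ] -0.17852995017820594
local -0.18590379822029354 -0.0020174203529343335
```

drive_tool(
  plan=[
    [[1.5, -0.1, 0, 0.2, 0, 0, 0.6], [2, 0, 0, 0, 0, 0, 0.6], [1.8, 0, 0, 0, 0, 0, 0.6], [1, 0, 0, 0, 0, 0, 0.6], [0.8, 0, 0, 0, 0, 0, 0.6]],
  ],
)

```text
clock: 28.95
tcp_pos: [0.4626, 0.1107, 0.0211]
orientation: [-0.451, -0.544, -0.451, 0.545]
wrist_force: [-1.1, -0.6, 0.2]
finger_gap: 0.0511
```

drive_tool(
  plan=[
    [[0.5, 0, 0, 0, 0, 0, 0.6], [0.4, 0, 0, 0, 0, 0, 0.6], [0.3, 0, 0, 0, 0, 0, 0.6], [0.2, 0, 0, 0, 0, 0, 0.6], [0, 0, 0, 0, 0, 0, 0.6]],
  ],
)

```text
clock: 29.37
tcp_pos: [0.4632, 0.1107, 0.008]
orientation: [-0.451, -0.545, -0.45, 0.545]
wrist_force: [-0.2, 0.2, 0.3]
finger_gap: 0.0514
```

```bash
python3 -c "
from h import *
snap('scene','s23.png',(240,160,420,260),4.2)
goto(None,K,[-.186,0],.004,'x')"
```

```text
0 turn [-0.   0.1 -0. ]
3.141592653589793 turn [ 1.8e+02 -0.0e+00 -1.0e-01]
target [0.4623 0.1107 0.004 ] tcp [0.4632 0.1107 0.0081] shift cm in present axes [ 0.41 -0.09  0.02] after best turn [ 0.41 -0.09  0.02] q6 1.83 F [ 0.3  0.2 -0.8] gap 0.0515 t 29.42
```

View pics/s23.png

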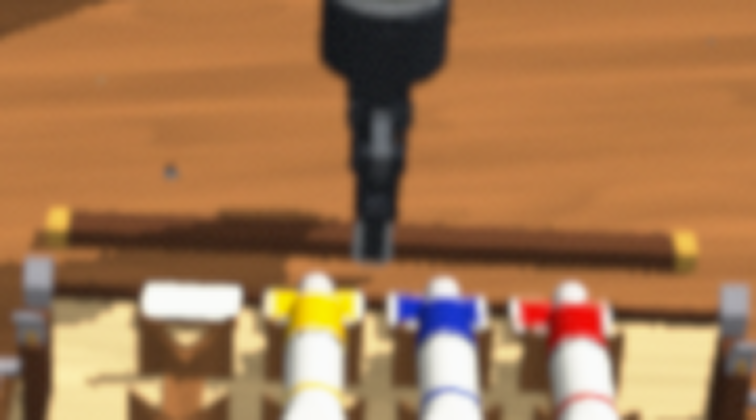

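drive_tool(
  plan=[
    [[0.15, -0.1, 0, 0, 0, 0, 0.5], [0.15, 0, 0, 0, 0, 0, 0.5], [0.15, 0, 0, 0, 0, 0, 0.5], [0, 0, 0, 0, 0, 0, 0.5], [0, 0, 0, 0, 0, 0, 0.5]],
  ],
)

```text
clock: 29.83
tcp_pos: [0.4619, 0.1108, 0.0034]
orientation: [-0.451, -0.545, -0.45, 0.545]
wrist_force: [-0.4, 0.6, -0.4]
finger_gap: 0.0427
```

drive_tool(
  plan=[
    [[0, 0, 0, 0, 0, 0, 0.3], [0, 0, 0, 0, 0, 0, 0], [0, 0, 0, 0, 0, 0, 0], [0, 0, 0, 0, 0, 0, 0], [0, 0, 0, 0, 0, 0, 0]],
  ],
  squeeze=55,
)

```text
clock: 30.25
tcp_pos: [0.4623, 0.1109, 0.0037]
orientation: [-0.451, -0.545, -0.45, 0.545]
wrist_force: [-1.1, 0.1, 4.6]
finger_gap: 0.0204
```

```bash
python3 -c "
from h import *
snap('scene','s24.png',(240,160,420,260),4.2)
goto(None,K,[0,0],.15,'x')"
```

```text
0 turn [-0.   0.1 -0. ]
3.141592653589793 turn [ 1.8e+02 -0.0e+00 -1.0e-01]
target [0.645  0.0758 0.15  ] tcp [0.4623 0.1109 0.0037] shift cm in present axes [-14.63  18.61   0.02] after best turn [-14.63  18.61   0.02] q6 1.83 F [-1.6  0.2  4.7] gap 0.0203 t 30.3
```

View pics/s24.png

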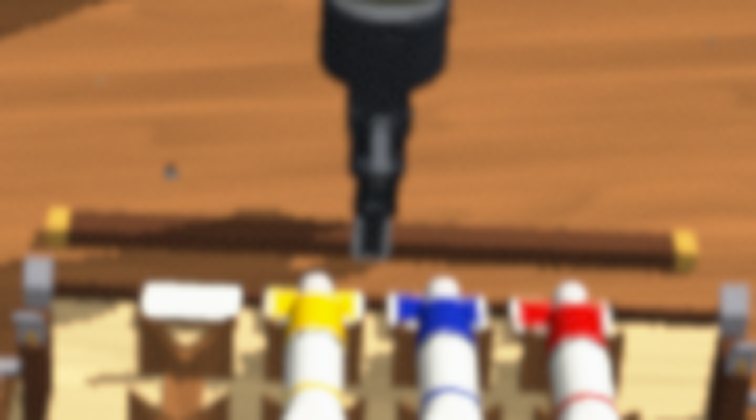

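drive_tool(
  plan=[
    [[-0.5, 0, 0, 0, 0, 0, 0], [-1.5, 0, 0, 0, 0, 0, 0], [-2.5, 0, 0, 0, 0, 0, 0], [-3, 0, 0, 0, 0, 0, 0], [-3, 0, 0, 0, 0, 0, 0]],
  ],
)

```text
clock: 30.72
tcp_pos: [0.4609, 0.1109, 0.1089]
orientation: [-0.45, -0.544, -0.451, 0.546]
wrist_force: [0.8, 0.1, -1.0]
finger_gap: 0.0203
```

drive_tool(
  plan=[
    [[-2, 0, 0, 0, 0, 0, 0], [-1, 0, 0, 0, 0, 0, 0], [0, 0, 0, 0, 0, 0, 0], [0, 0, 0, 0, 0, 0, 0], [0, 0, 0, 0, 0, 0, 0]],
  ],
)

```text
clock: 31.13
tcp_pos: [0.4609, 0.1109, 0.1368]
orientation: [-0.45, -0.544, -0.451, 0.546]
wrist_force: [-0.4, 0.4, -1.2]
finger_gap: 0.0205
```

```bash
python3 -c "
from h import *
snap('scene','s25.png',(220,130,440,270),3.5)
goto(None,K,[0,0],.135,'x')"
```

```text
0 turn [-0.1  0.1  0.2]
3.141592653589793 turn [179.9   0.3  -0.2]
target [0.645  0.0758 0.135 ] tcp [0.4608 0.1109 0.1366] shift cm in present axes [ 0.09 18.75 -0.03] after best turn [ 1.600e-01  1.875e+01 -1.000e-02] q6 1.83 F [ 0.4 -0.4 -1.1] gap 0.0204 t 31.18
```

View pics/s25.png

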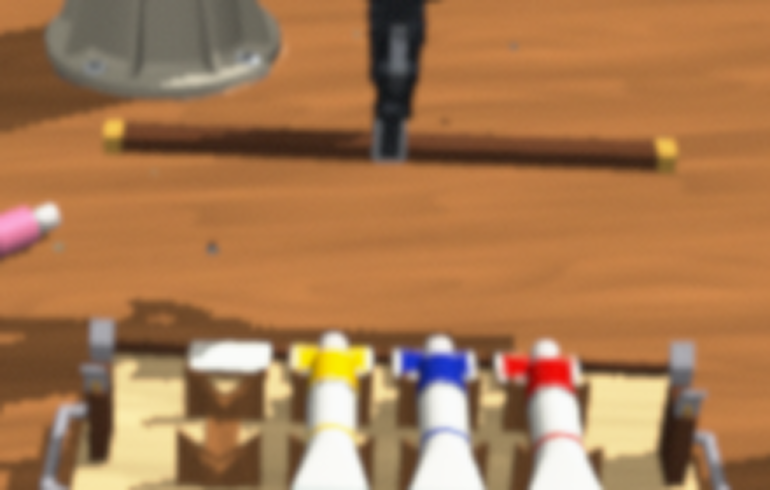

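Bar held level. Carry 18.7 cm over the rack.

drive_tool(
  plan=[
    [[0, 2, 0, 0, 0, 0, 0], [0, 3.5, 0, 0, 0, 0, 0], [0, 3.8, 0, 0, 0, 0, 0], [0, 3.7, 0, 0, 0, 0, 0], [0, 3, 0, 0, 0, 0, 0]],
  ],
)

```text
clock: 31.6
tcp_pos: [0.6207, 0.0803, 0.1362]
orientation: [-0.45, -0.544, -0.451, 0.546]
wrist_force: [-0.2, 0.6, -0.1]
finger_gap: 0.0205
```

drive_tool(
  plan=[
    [[0, 1.8, 0, 0, 0, 0, 0], [0, 0.9, 0, 0, 0, 0, 0], [0, 0, 0, 0, 0, 0, 0], [0, 0, 0, 0, 0, 0, 0], [0, 0, 0, 0, 0, 0, 0]],
  ],
)

```text
clock: 32.02
tcp_pos: [0.6442, 0.076, 0.1369]
orientation: [-0.45, -0.544, -0.451, 0.546]
wrist_force: [-0.2, -0.3, -0.8]
finger_gap: 0.0202
```

```bash
python3 -c "
from h import *
snap('scene','s26.png',(220,150,440,290),3.5)
snap('top','t26.png',(160,80,350,225),4)
goto(None,K,[0,0],.08,'x')"
```

```text
0 turn [-0.   0.1  0.1]
3.141592653589793 turn [ 1.8e+02  2.0e-01 -1.0e-01]
target [0.645  0.0758 0.08  ] tcp [0.6445 0.0761 0.1379] shift cm in present axes [5.79 0.07 0.01] after best turn [5.79 0.06 0.02] q6 1.75 F [-0.3 -0.2 -1.1] gap 0.0204 t 32.12
```

View pics/s26.png

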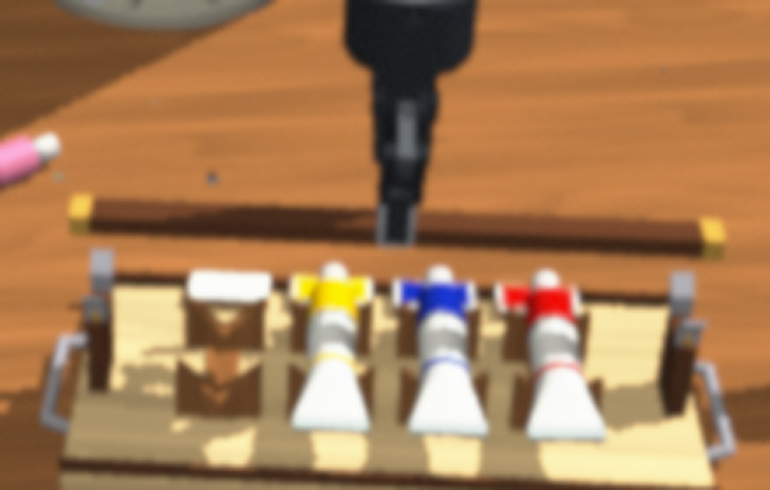

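View pics/t26.png

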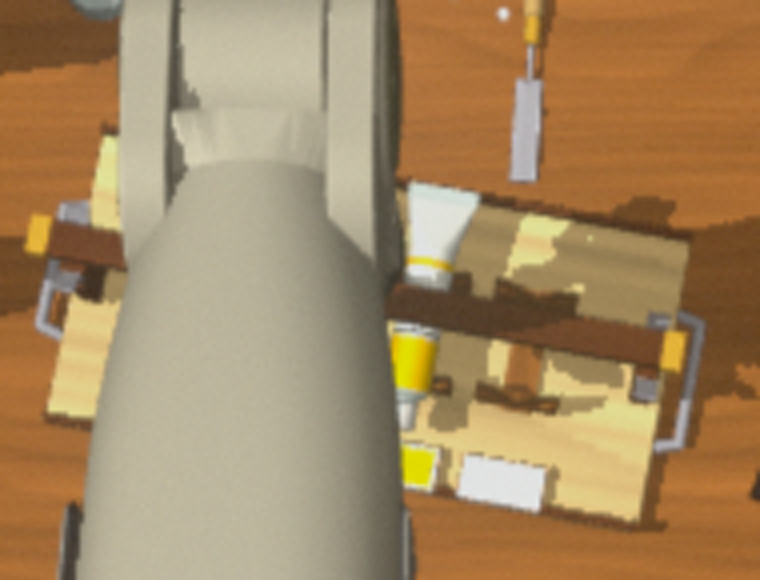

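```bash
python3 -c "
from h import *
for zz in(.145,.15):
  a=back('top',crop((38.5,234.5),4,160,80),zz);b=back('top',crop((674,350.5),4,160,80),zz)
  m=(a+b)/2;d=a-b;print(np.linalg.norm(d),np.arctan2(-d[0],d[1]))
  c,s=np.cos(K[2]),np.sin(K[2]);e=m[:2]-K[:2];print('local',c*e[0]+s*e[1],-s*e[0]+c*e[1])
L=[[0,.19,.148],[0,-.19,.148]];print((proj('top',rackw(K,L))-[160,80]+.5)*4-.5)
"
```

```text
0.3843475098801544 -0.18858304921834942
local -0.00257150520773591 -0.0010018575363809675
0.38271589751056695 -0.1885830492183494
local -0.0034024909948624136 -0.0015444321130130508
[[ 40.1098769  229.61953681]
 [669.893364   344.48697334]]
```

drive_tool(
  plan=[
    [[0.8, 0.15, 0, 0, 0, 0, 0], [1.2, 0, 0, 0, 0, 0, 0], [0.8, 0, 0, 0, 0, 0, 0], [0.2, 0, 0, 0, 0, 0, 0], [0, 0, 0, 0, 0, 0, 0]],
  ],
)

```text
clock: 32.53
tcp_pos: [0.6461, 0.0756, 0.1072]
orientation: [-0.45, -0.544, -0.451, 0.546]
wrist_force: [-0.5, -0.1, -0.9]
finger_gap: 0.0205
```

```bash
python3 -c "
from h import *
snap('scene','s27.png',(220,170,440,310),3.5)
snap('top','t27.png',(160,80,350,225),4)
goto(None,K,[0,0],.08,'x')"
```

```text
0 turn [-0.   0.1  0. ]
3.141592653589793 turn [ 1.8e+02  0.0e+00 -1.0e-01]
target [0.645  0.0758 0.08  ] tcp [0.6472 0.0755 0.1085] shift cm in present axes [ 2.85 -0.22  0.01] after best turn [ 2.85 -0.22  0.01] q6 1.75 F [ 0.3  0.3 -0.7] gap 0.0205 t 32.63
```

View pics/s27.png

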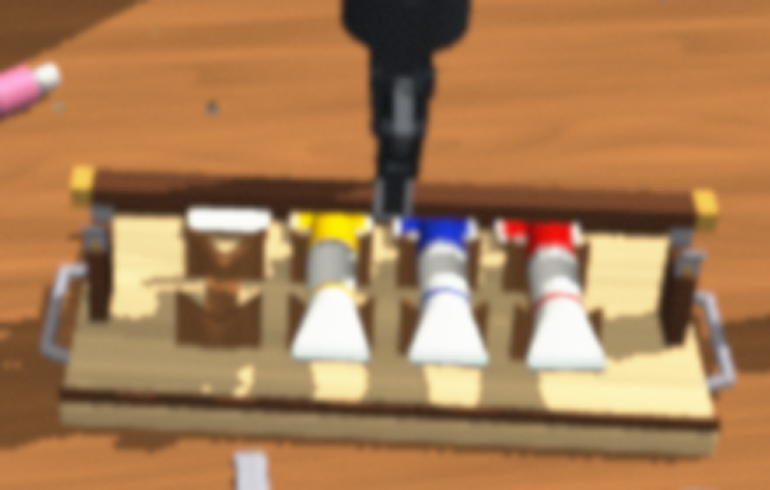

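View pics/t27.png

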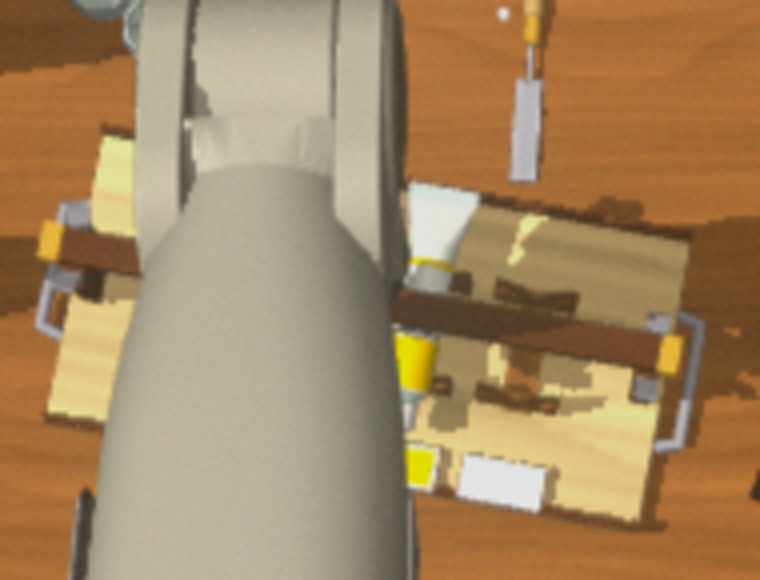

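```bash
python3 -c "
from h import *
zz=.119
a=back('top',crop((50,241),4,160,80),zz);b=back('top',crop((671,354.5),4,160,80),zz)
m=(a+b)/2;d=a-b;print(np.linalg.norm(d),np.arctan2(-d[0],d[1]))
c,s=np.cos(K[2]),np.sin(K[2]);e=m[:2]-K[:2];print('local',c*e[0]+s*e[1],-s*e[0]+c*e[1])
"
```

```text
0.3837811275829079 -0.18876631180711614
local -0.0009463348736904959 -0.0013516772173633113
```

drive_tool(
  plan=[
    [[0.6, 0, 0, 0, 0, 0, 0], [0.8, 0, 0, 0, 0, 0, 0], [0.6, 0, 0, 0, 0, 0, 0], [0.3, 0, 0, 0, 0, 0, 0], [0, 0, 0, 0, 0, 0, 0]],
  ],
)

```text
clock: 33.05
tcp_pos: [0.6462, 0.0754, 0.0838]
orientation: [-0.45, -0.544, -0.451, 0.546]
wrist_force: [-0.9, 0.7, -0.2]
finger_gap: 0.02
```

drive_tool(
  plan=[
    [[0.2, 0, 0, 0, 0, 0, 0], [0.2, 0, 0, 0, 0, 0, 0], [0.1, 0, 0, 0, 0, 0, 0], [0, 0, 0, 0, 0, 0, 0], [0, 0, 0, 0, 0, 0, 0]],
  ],
)

```text
clock: 33.47
tcp_pos: [0.6473, 0.0755, 0.0804]
orientation: [-0.451, -0.545, -0.45, 0.545]
wrist_force: [-0.1, 0.2, -1.3]
finger_gap: 0.0205
```

```bash
python3 -c "
from h import *
snap('scene','s28.png',(220,200,440,310),3.5)
goto(None,K,[0,0],.079,'x')"
```

```text
0 turn [-0.   0.1  0. ]
3.141592653589793 turn [ 1.8e+02  0.0e+00 -1.0e-01]
target [0.645  0.0758 0.079 ] tcp [0.6473 0.0754 0.0805] shift cm in present axes [ 0.15 -0.23  0.01] after best turn [ 0.15 -0.23  0.01] q6 1.75 F [-0.1  0.3 -0.7] gap 0.0201 t 33.52
```

View pics/s28.png

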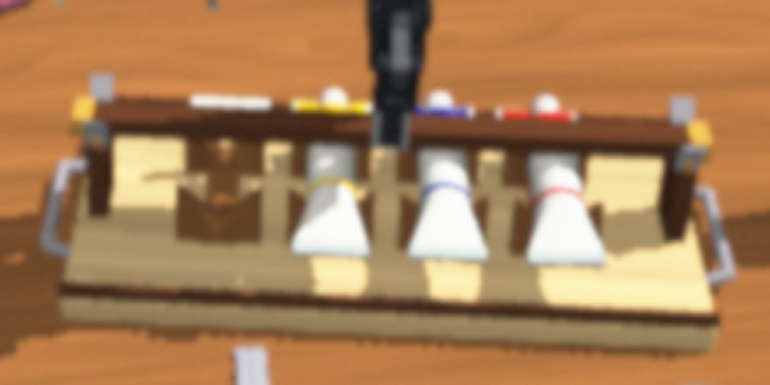

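drive_tool(
  plan=[
    [[0.1, 0, 0, 0, 0, 0, 0], [0.1, 0, 0, 0, 0, 0, 0], [0, 0, 0, 0, 0, 0, 0], [0, 0, 0, 0, 0, 0, 0], [0, 0, 0, 0, 0, 0, 0]],
  ],
)

```text
clock: 33.93
tcp_pos: [0.6474, 0.0755, 0.0788]
orientation: [-0.451, -0.545, -0.45, 0.545]
wrist_force: [-0.3, 0.2, 3.2]
finger_gap: 0.0198
```

Contact on the bracket floors (force changed from −1 to +3 N at the expected height). Release and rise straight up.

drive_tool(
  plan=[
    [[0, 0, 0, 0, 0, 0, 0.28], [0, 0, 0, 0, 0, 0, 0.32], [0, 0, 0, 0, 0, 0, 0.5], [0, 0, 0, 0, 0, 0, 0.5], [0, 0, 0, 0, 0, 0, 0.5]],
  ],
)

```text
clock: 34.35
tcp_pos: [0.6471, 0.0754, 0.0781]
orientation: [-0.451, -0.545, -0.45, 0.545]
wrist_force: [-0.3, 0.5, -0.7]
finger_gap: 0.043
```

drive_tool(
  plan=[
    [[-0.5, 0, 0, 0, 0, 0, 0.5], [-1.5, 0, 0, 0, 0, 0, 0.5], [-2.5, 0, 0, 0, 0, 0, 0.5], [-3, 0, 0, 0, 0, 0, 0.5], [-3, 0, 0, 0, 0, 0, 0.5]],
  ],
)

```text
clock: 34.77
tcp_pos: [0.6466, 0.0756, 0.1842]
orientation: [-0.45, -0.544, -0.451, 0.546]
wrist_force: [0.5, 0.4, 0.7]
finger_gap: 0.0427
```

drive_tool(
  plan=[
    [[0, -4, 0, 0, 0, 0, 0.5], [0, -4, 0, 0, 0, 0, 0.5], [0, -4, 0, 0, 0, 0, 0.5], [0, -4, 0, 0, 0, 0, 0.5], [0, -4, 0, 0, 0, 0, 0.5]],
  ],
)

```text
clock: 35.18
tcp_pos: [0.449, 0.1134, 0.1837]
orientation: [-0.451, -0.545, -0.45, 0.545]
wrist_force: [0.1, 0.6, 0.9]
finger_gap: 0.0428
```

```bash
python3 -c "
from h import *
snap('scene','s29.png',(220,200,440,310),3.5)
snap('top','t29.png',(140,100,340,245),3.9)
im=cv2.imread('pics/t29.png');overlay('top',im,K,140,100,3.9);cv2.imwrite('pics/t29o.png',im)"
```

```text
(no output)
```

View pics/s29.png

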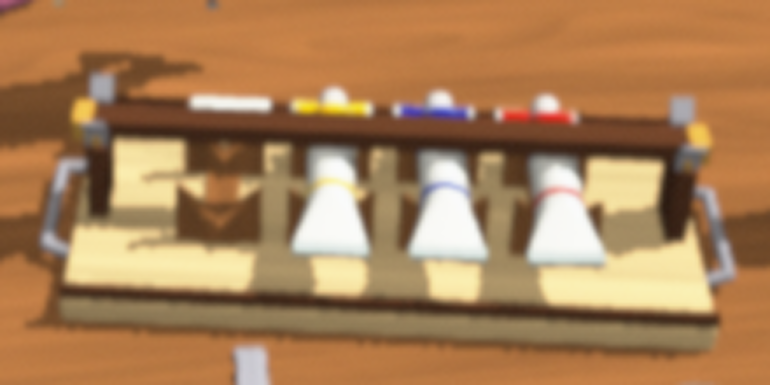

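View pics/t29.png

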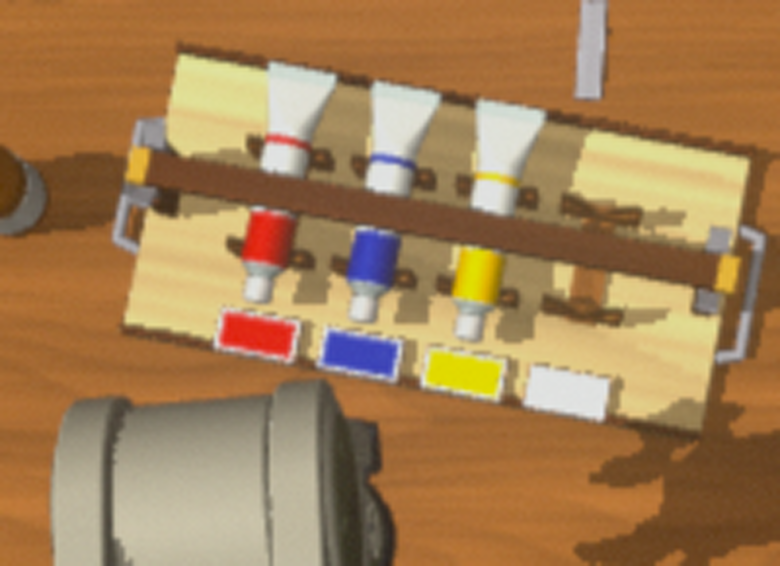

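View pics/t29o.png

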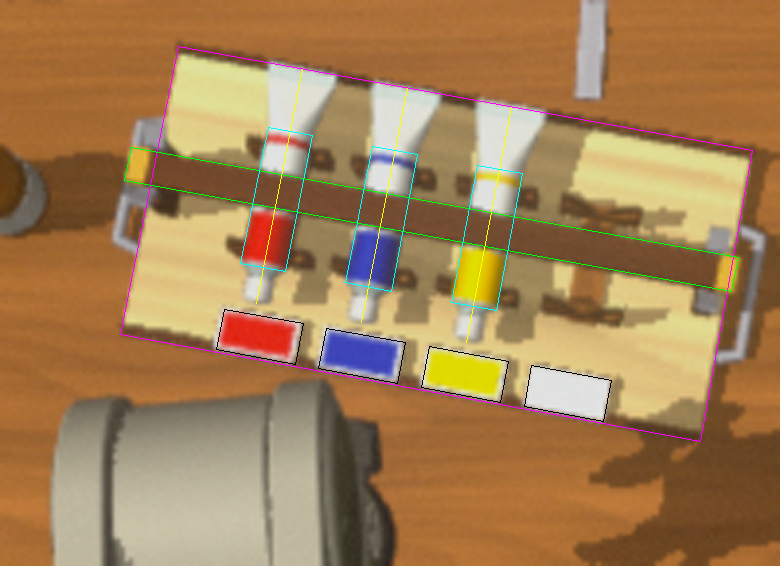

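drive_tool(
  plan=[
    [[0, 0, 0, 0, 0, 0, 0.5], [0, 0, 0, 0, 0, 0, 0.5], [0, 0, 0, 0, 0, 0, 0.5], [0, 0, 0, 0, 0, 0, 0.5], [0, 0, 0, 0, 0, 0, 0.5]],
  ],
)

```text
clock: 35.7
tcp_pos: [0.452, 0.113, 0.1834]
orientation: [-0.451, -0.545, -0.45, 0.546]
wrist_force: [0.9, -0.1, 0.6]
finger_gap: 0.0431
```

```bash
python3 -c "
from workcell import env
print(env.hand_in())"
```

```text
the job is handed in; nothing more can be done
None
```

The job is handed in at about 36 s; it reports no verdict. I laid the bar on the table, parked yellow in the empty cradle, and moved red to its own cradle. Yellow then went to its own cradle and the bar back into both brackets. Blue was already right and I left it.

**Last checks:** the final pictures from both cameras show each tube in line with its own swatch. The bar is seated in both brackets within about 1 to 2 mm of centred and square with the rack. The gripper is clear of everything. I never went near the bottle, and it stands where it was as far as the pictures show it; I did not measure its position.

**Things that did not go to plan:**
- I turned the wrist the wrong way once and ran into the last joint's end stop. The tool swung sideways about 9 cm at 0.13 m height, above the tubes, and I turned it back.
- The bar was released a little under 1 cm above the table, because the fingertips reach below it.
- Setting down yellow gave a brief 21 N push at the wrist, and the tube seated properly after it.

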